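# Load the bench shrink-wrap machine

## Robot

A 6-joint arm with a two-finger parallel gripper is mounted at the origin on the work surface. World frame = base frame: x ahead of the robot, y to its left, z up, the work surface at z = 0. Lengths are in m, angles in rad, forces in N, time in s.
With the tool pointing down it reaches from about 0.425 to 1.125 m from the base axis. Payload 14.9 kg.
Tool frame: the origin (TCP) lies midway between the tips of the shut fingers; the grasp point (between the pads) lies 19 mm behind it (robot.pinch_z is the distance from the TCP to the grasp point, in m); x points along the fingers, y is the direction in which the jaws open and shut, and the axes are right-handed (so a half turn about x gives the same grasp; the last joint's range is limited). The gripper opens to 91 mm and grips with 3 to 60 N. Pads are 32 mm wide; open, the fingers measure 118 mm over their backs; the gripper's body (76 mm by 178 mm) begins 60 mm behind the grasp point.
Start: joints at [1.211, 0.379, 1.734, -0, 1.028, -0.033], TCP at [0.225, 0.663, 0.214] pointing down, gripper open.
Joint ranges: [-2.77, 2.77], [-0.74, 2.19], [0, 2.66], [-1.06, 4.2], [0.31, 2.87], [-3.08, 3.08]. Speed limits (rad/s): [1.89, 1.89, 2.39, 3.14, 3.14, 3.14].

## Interface

Orientations are given as a rotation vector (axis times angle).
In Python, from plant import robot gives the robot as it stands.
- The arm moves only by the shell command python3 -m inch 'ROWS' [FORCE]. ROWS is a JSON object of lists of equal length, an entry for each row: "jaw": the gripper's target within -1 to 1 (shut at 1, half-way at 0, fully open at -1); "translation": the shift along the tool's x, y, z each as a share of 0.1 m, from -1 to 1, a list of three; "angular": the turn, a rotation vector about the tool's x, y, z each as a share of 0.08 rad, from -1 to 1, a list of three. In form: {"jaw": [jaw, ...], "translation": [[tx, ty, tz], ...], "angular": [[ax, ay, az], ...]}. A call has 1 to 8 rows; each row shifts and turns the pose as measured when the row begins, along the tool's axes as they then stand; what a row does not reach is not made up. A row lasts 1/12 s, in which the tool goes at most 41.7 mm and 7.16 degrees, less where a joint would pass 70% of its speed; a pose out of reach is approached as far as the arm can. A call with a number of a shift or a turn outside -1 to 1 is refused whole. A call with a gripper value outside its range is refused whole. The fingers move at their own pace and stop on an object; FORCE is the grip in N (left out, the last holds). Time passes only in rows, so rows that do not move let the fingers close. It gives the time, the measured TCP pose, the force and the opening at its end, in the units of the state.
- robot.get_obs(): the state, without advancing time (a new reading comes with each control period).
- robot.snapshot(name): name is "side" or "top" or "wrist"; returns (picture, depth): 384x512x3 uint8, red, green, blue; 384x512 float32, m along the optical axis (not along the pixel's ray), 0 where there is no reading.
- robot.camera_model(name): a dict with "fx", "fy", "cx", "cy" (pixels), "extrinsics" (4x4, takes a point from world to camera coordinates). Camera axes: x right, y down, z forward; pixel columns grow to the right and rows downward; lengths in m; the calibration is good to about 2 mm. The wrist camera is an equidistant fisheye: a pixel r from the principal point sees the ray r / f radians off the axis. A picture is of the moment at which its call begins: read the wrist's pose just before it. camera_model takes no time and is no camera call; for the wrist camera it gives the pose at the moment of the call.
- robot.close_job(): hands the job in, once; it reports no verdict.
The state is a dict: "time": time; "q": joint angles; "joint_velocities": joint speeds; "joint_efforts": joint torques, N m; "eef_pos": TCP position; "orientation": TCP orientation; "force": force on the tool from outside, world axes, zero at the start; "torque": the same for the moment, N m; "width": finger opening in m.
Only numpy, scipy, OpenCV 4.12 (cv2) and the standard library are available. Lean on these libraries where they do the work, as an engineer would, in place of code of your own. Each camera call takes 0.05 s, during which the arm holds its last target.

## Task

Get the shrink-wrap machine loaded and shut: squeeze in the two sprung tabs of the snap-in cover, lift it out of the machine and lay it flat, right way up, on the middle of the black rubber mat. Then put every wrapped tile pack from the plywood board down on the rack in the machine's chamber, lying flat and none on top of another. Last, tip the hood forward past its snap point so that it springs shut, and do not disturb the tape roll, the jar or the mug.

Things in the scene. Friction and masses are not known exactly. Their poses are not given: they have to be found in the camera images.
- rack (a point): centre of the rack floor in the orange machine's chamber, 42 mm above the table. x points to the hinge side (away from the robot), y along the hinge, z up. Inside, the chamber is 156 (x) by 180 (y) mm; its walls, 14 mm thick, rise 38 mm above the rack. Mid-way along both y walls a 40 mm wide steel keeper stands 20 mm higher, its lip reaching in to 101 mm from the centre
- cover_grip (a point): snap-in cover: plate 172 (x) by 196 (y) by 6 mm on four 8 mm feet; in the middle a fixed block, 30 (x) by 26 (y) mm, between two sprung tabs at +y and -y; block and tabs rise 36 mm above the plate. This point: on the block's axis, 36 mm above the soles, 14 mm below the tabs' tops. Snapped in, it sits centred on the chamber's walls, axes parallel to the machine's. 0.31 kg. Lifts straight up
- tab_left (a joint): travel (m) of the cover's +y tab, a black upright plate 26 mm wide (x), 6 mm thick: 0 out, 0.009 fully pressed towards the block, against a stop. Outer faces of the two tabs: 62 mm apart at rest, 44 mm fully pressed. Its flat steel bolt reaches 106.5 mm from the middle, under the keeper's lip, and is clear of it above about 0.0065. Spring 2 N, 5.6 N fully in
- tab_right (a joint): the same for the cover's -y tab
- hood (a joint): hood angle (rad): 0 open, leaning back on its stop; 1.85 shut over the chamber. An over-centre spring strut on its +y side holds it open; tipped forward beyond its snap point at about 0.45 it springs shut by itself. A few newtons at the free edge tip it
- hood_edge (a point): middle of the hood's free edge. Hood: orange frame with a clear window, 14 mm thick, 250 mm wide, 200 mm from hinge to edge; a rim 25 mm deep stands on its inner face along the edge and sides. A black grip bar, 14 mm thick, 150 mm long, runs along the edge on the outer face (away from the robot when open), reaching 7 mm past the edge. Open, the edge is about 322 mm above the table
- hood_hinge (a point): middle of the hood's hinge axis, along the machine's y axis, at the machine's far side, 130 mm above the table and 98 mm from the rack's centre
- mat: black rubber mat, 220 by 220 mm, 4 mm thick, lying on one side of the machine; origin under its centre at table height
- board: plywood board, 220 by 220 mm, 4 mm thick, on the other side of the machine, where the packs lie; origin under its centre at table height. It and the mat may change sides
- pack0_mid (a point): film-wrapped stack of small tiles with a paper band, 60 (x) by 40 (y) by 38 (z) mm, 0.18 kg; the point is its centre. Two to four of the packs pack0 to pack3 are there
- pack1_mid (a point): film-wrapped stack of small tiles with a paper band, 60 (x) by 40 (y) by 38 (z) mm, 0.18 kg; the point is its centre. Two to four of the packs pack0 to pack3 are there
- pack2_mid (a point): film-wrapped stack of small tiles with a paper band, 60 (x) by 40 (y) by 38 (z) mm, 0.18 kg; the point is its centre. Two to four of the packs pack0 to pack3 are there
- pack3_mid (a point): film-wrapped stack of small tiles with a paper band, 60 (x) by 40 (y) by 38 (z) mm, 0.18 kg; the point is its centre. Two to four of the packs pack0 to pack3 are there
- tape: bystander: roll of brown tape lying flat, 96 mm across, 30 mm high; origin at the centre of its underside
- jar: bystander: jar, 68 mm across, 90 mm high; origin at the centre of its underside
- mug: bystander: white mug, 76 mm across, 85 mm high; origin at the centre of its underside
Mind the look-alikes: they are no part of the job. What is shaped like the part that bears pack1_mid but blue or purple is not meant.

How it is judged:
By the outcome, as a careful person would: the job done as asked, in the order asked, and still so for the second after the job is handed in, with the robot touching nothing.
Of pack0, pack1, pack2, pack3 only 2 to 4 are there at a start; the rules pass over those that are not, and their reading is None.
At some moment in a run one of pack0, pack1, pack2, pack3 may be knocked a few centimetres aside while the robot is not near it.
It also fails if it takes over 210 s, if anything falls off the work surface, if the arm or the gripper's body presses on something with over 40 N, if the wrist force passes 120 N, or if a joint passes its speed limit or range.

## Working session

There is one attempt and no reset: what is moved stays moved. The work goes in short steps, Python scripts to look and compute and a shell command to move; the robot and the scene stay as the last step left them, time stands still between calls to the robot, and variables do not carry over. Pictures are saved under pics/ and viewed, and the job is handed in when it is done.

```bash
ls; mkdir -p pics
python3 - <<'E'
from plant import robot
import cv2
for n in ["side","top","wrist"]:
    p,d=robot.snapshot(n); cv2.imwrite(f"pics/{n}0.png",p[:,:,::-1])
    import numpy as np; np.save(f"pics/{n}0.npy",d)
    m=robot.camera_model(n); print(n,{k:(np.round(v,3).tolist()) for k,v in m.items()})
print(robot.get_obs())
E
```

```text
pics
side {'fx': 380.24, 'fy': 380.24, 'cx': 257.583, 'cy': 190.863, 'extrinsics': [[0.735, -0.678, 0.015, -0.453], [-0.44, -0.494, -0.75, 0.342], [0.516, 0.545, -0.661, 1.063], [0.0, 0.0, 0.0, 1.0]]}
top {'fx': 352.151, 'fy': 352.151, 'cx': 251.898, 'cy': 191.673, 'extrinsics': [[0.02, -1.0, -0.003, -0.08], [-0.985, -0.019, -0.173, 0.554], [0.173, 0.006, -0.985, 1.214], [0.0, 0.0, 0.0, 1.0]]}
wrist {'fx': 297.319, 'fy': 297.319, 'cx': 254.304, 'cy': 192.313, 'extrinsics': [[0.321, 0.947, -0.001, -0.7], [0.916, -0.311, 0.252, -0.028], [0.239, -0.082, -0.968, 0.391], [0.0, 0.0, 0.0, 1.0]]}
{'time': 0.15, 'q': array([ 1.21071971e+00,  3.79304819e-01,  1.73462548e+00,  3.02932344e-05,
        1.02849337e+00, -3.33200411e-02]), 'joint_velocities': array([ 1.31824589e-03, -2.29537439e-03, -3.18417597e-03, -4.64057551e-05,
        9.99011994e-04,  2.64792122e-04]), 'joint_efforts': array([-5.09636848e-04, -7.64112425e+01, -4.34653974e+01,  6.50719204e-02,
        4.09877440e-02, -9.17637908e-05]), 'eef_pos': array([0.22459107, 0.66268674, 0.21343772]), 'orientation': array([ 0.255808  ,  1.55572965, -0.25708489]), 'force': array([-0.08951651,  0.67600354, -0.43784059]), 'torque': array([-0.09545989,  0.01589078, -0.02065591]), 'width': 0.09142391142475187}
```

View pics/side0.png

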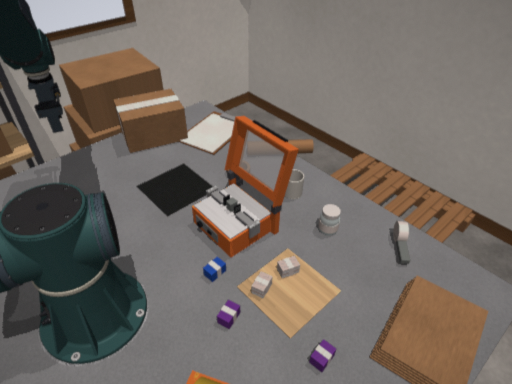

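View pics/top0.png

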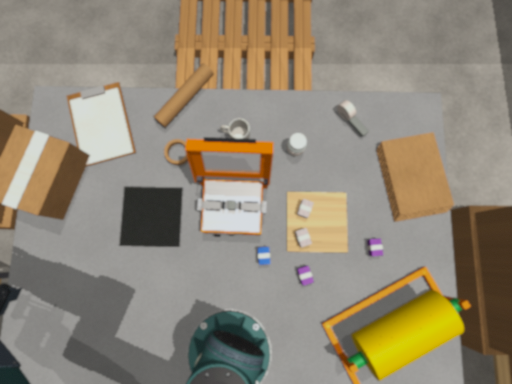

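View pics/wrist0.png

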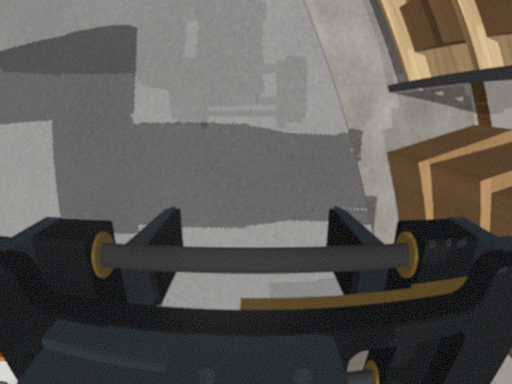

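Two grey-white packs are on the board, top (304,208) and (303,238). The blue one (264,255) and the purple ones (305,275) and (375,247) are look-alikes. I'll confirm this with enlarged crops.

```bash
cat > h.py <<'E'
import numpy as np, cv2
from plant import robot
from scipy.spatial.transform import Rotation as R
def world(name,d,u,v,m=None,z=None):
    m=m or robot.camera_model(name); E=np.array(m["extrinsics"]); 
    ray=np.array([(u-m["cx"])/m["fx"],(v-m["cy"])/m["fy"],1.])
    if z is None:
        return (np.linalg.inv(E)@np.r_[ray*d,1])[:3]
    Ri=E[:3,:3].T; o=-Ri@E[:3,3]; r=Ri@ray
    return o+r*(z-o[2])/r[2]
def cloud(name,d):
    m=robot.camera_model(name); v,u=np.mgrid[0:d.shape[0],0:d.shape[1]]
    P=np.stack([(u-m["cx"])/m["fx"]*d,(v-m["cy"])/m["fy"]*d,d,np.ones_like(d)],-1)
    return (P@np.linalg.inv(np.array(m["extrinsics"])).T)[...,:3]
E
python3 - <<'E'
from h import *
t=cv2.imread("pics/top0.png"); s=cv2.imread("pics/side0.png")
c=t[120:270,110:360]; cv2.imwrite("pics/tc0.png",cv2.resize(c,None,fx=3.2,fy=3.2,interpolation=cv2.INTER_CUBIC))
c=s[110:340,180:350]; cv2.imwrite("pics/sc0.png",cv2.resize(c,None,fx=2.6,fy=2.6,interpolation=cv2.INTER_CUBIC))
# masks
P=cloud("top",np.load("pics/top0.npy")).astype(float)
print("table z",np.median(P[300:320,100:160,2]))
hsv=cv2.cvtColor(t,cv2.COLOR_BGR2HSV)
def rect(name,mask):
    mask=mask.astype(np.uint8); n,l,st,ce=cv2.connectedComponentsWithStats(mask)
    for i in range(1,n):
        if st[i,4]>40:
            p=P[l==i]; p=p[np.isfinite(p).all(1)]
            r=cv2.minAreaRect(p[:,:2].astype(np.float32)); print(name,st[i],"px",np.round(ce[i]),"xy",np.round(r[0],4),np.round(r[1],3),round(r[2],1),"z",np.round(np.percentile(p[:,2],[5,50,95]),3))
roi=np.zeros(t.shape[:2],bool); roi[90:270,100:360]=1
rect("mat",roi&(t.max(2)<45))
board=roi&(hsv[...,0]>10)&(hsv[...,0]<25)&(hsv[...,1]>90)&(hsv[...,2]>150)
rect("board",board)
z=P[...,2]; br=np.zeros_like(roi); br[190:253,286:349]=1
rect("packtops",br&(z>0.03))
ch=np.zeros_like(roi); ch[178:240,195:270]=1
rect("cover",ch&(z>0.07)&(hsv[...,1]<60))
rect("covergrip",ch&(z>0.105)&(z<0.2)&(hsv[...,1]<60))
E
```

```text
table z -0.0009296254609313381
mat [ 124  189   56   46 1216] px [149. 206.] xy [0.4633 0.1599] [0.502 0.187] 82.6 z [-0.001  0.003  0.008]
mat [149 222  29  22 185] px [166. 232.] xy [0.3954 0.1086] [0.379 0.085] 85.5 z [-0.001  0.004  0.008]
board [155  90  39  33 490] px [173. 105.] xy [0.8867 0.2307] [0.046 0.171] 50.9 z [0.046 0.056 0.062]
board [ 165  138  109   25 1117] px [223. 147.] xy [0.5782 0.0802] [0.395 0.427] 81.3 z [0.028 0.325 0.331]
board [194 157  68  21 421] px [224. 171.] xy [0.484  0.0172] [0.212 0.275] 85.2 z [0.144 0.16  0.233]
board [288 193  58  29 809] px [314. 204.] xy [ 0.4884 -0.2213] [0.145 0.39 ] 25.7 z [-0.001  0.004  0.008]
board [310 214  35   6 136] px [326. 216.] xy [ 0.4769 -0.346 ] [0.019 0.126] 1.1 z [-0.001  0.004  0.008]
board [ 288  225   59   27 1169] px [320. 238.] xy [ 0.3935 -0.2443] [0.095 0.339] 2.6 z [-0.001  0.003  0.007]
board [200 229  61   6 123] px [231. 232.] xy [0.411  0.0027] [0.207 0.009] 89.3 z [0.039 0.077 0.082]
packtops [297 199  16  19 194] px [305. 208.] xy [ 0.4235 -0.1893] [0.056 0.276] 48.6 z [0.037 0.041 0.046]
packtops [295 228  17  19 201] px [303. 237.] xy [ 0.3992 -0.2523] [0.058 0.04 ] 19.6 z [0.037 0.041 0.046]
cover [ 197  181   69   52 2962] px [232. 206.] xy [0.4844 0.0036] [0.233 0.239] 74.6 z [0.082 0.086 0.101]
covergrip [227 200   8  10  74] px [231. 205.] xy [0.4987 0.0012] [0.03  0.024] 2.4 z [0.112 0.121 0.124]
```

View pics/tc0.png

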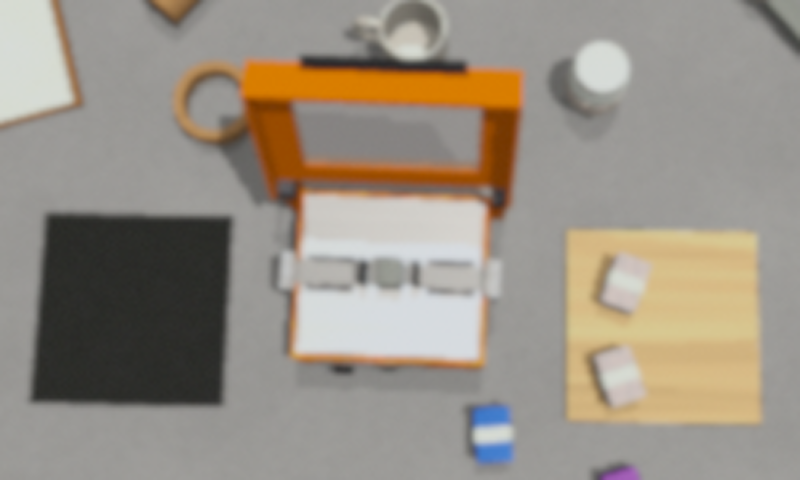

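View pics/sc0.png

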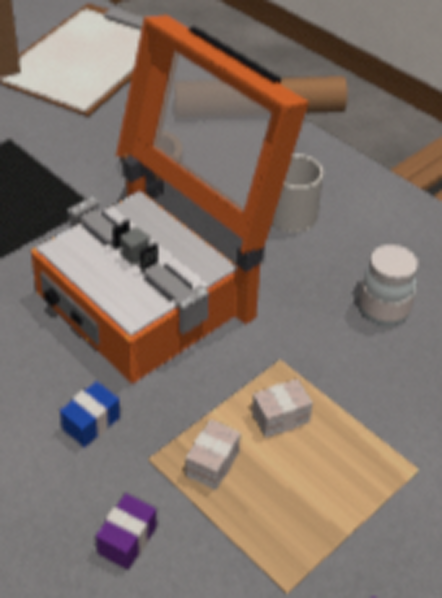

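The crops show the machine with the cover grip at tc0 (388,272), tabs at (362,272) and (415,272), and keepers at (287,270) and (492,277). The mat is on the left. The board is on the right with exactly two pale packs with paper bands. The blue and purple ones lie off the board, so they aren't meant.

Run:
```python
from h import *
f=lambda x,y:(x/3.2+110,y/3.2+120)
def T(x,y,z): u,v=f(x,y); return np.round(world("top",None,u-.3,v-.3,z=z),4)
print("grip",T(388,270,.122),"tabs",T(362,270,.122),T(415,271,.122))
print("keepers",T(287,270,.1),T(492,277,.1))
for n,c,z in [("board",[(567,230),(757,233),(761,421),(567,420)],.004),("mat",[(48,215),(232,217),(221,404),(33,403)],.004)]:
    q=np.array([T(*k,z) for k in c]); print(n,q.tolist(),q.mean(0))
d=np.load("pics/top0.npy");P=cloud("top",d).astype(float)
t=cv2.imread("pics/top0.png");z=P[...,2]
for (a,b,c,e) in [(199,218,297,314),(228,247,295,313)]:
    mk=np.zeros(z.shape,bool); mk[a:b,c:e]=1; mk&=(z>.034)&(z<.055)
    p=P[mk]; r=cv2.minAreaRect(p[:,:2].astype(np.float32)); print(np.round(r[0],4),np.round(r[1],3),r[2],p[:,:2].mean(0))
# cover plate & walls: machine outline via grip rows; side view
d=np.load("pics/side0.npy");S=cloud("side",d).astype(float)
c=S[110:340,180:350].reshape(-1,3)
g=c[(c[:,2]>.106)&(c[:,2]<.128)&(abs(c[:,0]-.497)<.05)&(abs(c[:,1])<.09)]
r=cv2.minAreaRect(g[:,:2].astype(np.float32)); print("grip side",r,g[:,2].max())
for (a,b,cc,e) in [((275,305),(265,295),.04,0)][:0]: pass
p=c[(c[:,2]>.035)&(c[:,2]<.055)&(c[:,1]<-.14)&(c[:,1]>-.27)&(c[:,0]<.52)&(c[:,0]>.36)]
import scipy.cluster.vq as vq
ce,l=vq.kmeans2(p[:,:2],np.array([[.48,-.2],[.4,-.2]]),minit='matrix')
for i in (0,1):
    q=p[l==i]; r=cv2.minAreaRect(q[:,:2].astype(np.float32)); print("side pack",len(q),r)
p=P[(z>.083)&(z<.09)&(abs(P[...,1])<.12)&(P[...,0]>.38)&(P[...,0]<.6)]
print("plate",cv2.minAreaRect(p[:,:2].astype(np.float32)))
k=P[(z>.094)&(z<.106)&(abs(P[...,1])>.09)&(abs(P[...,1])<.13)&(P[...,0]>.45)&(P[...,0]<.55)]
for s in (1,-1):
    q=k[k[:,1]*s>0]; print("keeper",len(q),q.mean(0) if len(q) else 0)
# hood edge
h=P[(z>.27)&(abs(P[...,1])<.2)&(P[...,0]>.5)]
print("hood",cv2.minAreaRect(h[:,:2].astype(np.float32)),h[:,2].max(),h.min(0))
```

```text
grip [ 4.995e-01 -3.000e-04  1.220e-01] tabs [0.4989 0.0269 0.122 ] [ 0.499  -0.0286  0.122 ]
keepers [0.5004 0.1089 0.1   ] [ 0.4971 -0.1098  0.1   ]
board [[0.5666, -0.1986, 0.004], [0.5673, -0.4185, 0.004], [0.3526, -0.4174, 0.004], [0.3493, -0.1992, 0.004]] [ 0.45895  -0.308425  0.004   ]
mat [[0.5726, 0.405, 0.004], [0.5744, 0.1907, 0.004], [0.3594, 0.1915, 0.004], [0.3563, 0.4041, 0.004]] [0.465675 0.297825 0.004   ]
[ 0.503  -0.2595] [0.04 0.06] 69.49146270751953 [ 0.50257561 -0.25911449]
[ 0.3993 -0.2525] [0.058 0.04 ] 19.663244247436523 [ 0.39910195 -0.25211623]
grip side ((0.49675020575523376, -0.0007920749485492706), (0.03189034387469292, 0.06281352788209915), 0.4787425696849823) 0.12761814314290354
side pack 145 ((0.49239927530288696, -0.2512744069099426), (0.037743259221315384, 0.052324678748846054), 88.64472198486328)
side pack 233 ((0.3980000615119934, -0.25289928913116455), (0.0631321370601654, 0.040276024490594864), 19.18941879272461)
plate ((0.5008408427238464, 0.006613783538341522), (0.2145344614982605, 0.17618568241596222), 87.93343353271484)
keeper 55 [0.50109315 0.10988403 0.09922587]
keeper 61 [ 0.49632076 -0.10782368  0.09922825]
hood ((0.6348100304603577, -0.0017045140266418457), (0.2497897893190384, 0.060344889760017395), 89.32518005371094) 0.3338666338358679 [ 0.60321216 -0.12636514  0.27011157]
```

```bash
cat >> h.py <<'E'
def go(x,y,z,yaw,quiet=0):
    """delta to TCP target; tool x down, jaw axis at world yaw (mod pi). Prints in tool axes, units of rows"""
    o=robot.get_obs(); M=R.from_rotvec(o["orientation"]).as_matrix(); p=np.array(o["eef_pos"])
    best=None
    for s in (0,np.pi):
        a=yaw+s; X=np.array([0,0,-1.]); Y=np.array([np.cos(a),np.sin(a),0]); T=np.c_[X,Y,np.cross(X,Y)]
        rv=R.from_matrix(M.T@T).as_rotvec()
        if best is None or np.linalg.norm(rv)<np.linalg.norm(best[0]): best=(rv,a)
    d=M.T@(np.array([x,y,z])-p)
    print("now",np.round(p,4),"jaw yaw",round(np.degrees(np.arctan2(M[1,1],M[0,1])),2),"w",round(o["width"],4),"F",np.round(o["force"],1),"q6",round(o["q"][5],2),"t",round(o["time"],2))
    print("shift units",np.round(d/0.1,3),"turn units",np.round(best[0]/0.08,2))
E
python3 - <<'E'
from h import *
go(.4985,0,.23,np.pi/2-.02)
o=robot.get_obs();print(np.round(R.from_rotvec(o["orientation"]).as_matrix(),3))
E
```

```text
now [0.2246 0.6627 0.2134] jaw yaw 71.28 w 0.0914 F [-0.1  0.7 -0.4] q6 -0.03 t 0.15
shift units [-0.161 -5.397  4.721] turn units [-3.83 -0.    0.01]
[[-0.     0.321  0.947]
 [-0.001  0.947 -0.321]
 [-1.    -0.001 -0.   ]]
```

```bash
python3 -m inch '{"jaw":[-1,-1,-1,-1,-1],"translation":[[-0.16,0,0],[0,0,0],[0,0,0],[0,0,0],[0,0,0]],"angular":[[-0.96,0,0],[-0.96,0,0],[-0.96,0,0],[-0.95,0,0],[0,0,0]]}' 20; python3 -c "
from h import *
go(.4985,0,.23,np.pi/2-.02)"
```

```text
time: 0.57
eef_pos: [0.2242, 0.6618, 0.2285]
orientation: [0.003, 1.572, -0.008]
force: [0.4, 0.8, -0.3]
width: 0.0914
now [0.2242 0.6618 0.2285] jaw yaw 89.6 w 0.0914 F [ 0.4  0.8 -0.3] q6 -0.35 t 0.57
shift units [ 5.000e-03 -6.598e+00  2.788e+00] turn units [ 0.16 -0.02  0.04]
```

```bash
python3 -m inch '{"jaw":[-1,-1,-1,-1,-1,-1,-1,-1],"translation":[[0,-0.36,0.17],[0,-0.36,0.17],[0,-0.36,0.17],[0,-0.36,0.17],[0,-0.36,0.17],[0,-0.36,0.17],[0,-0.36,0.17],[0,-0.36,0.17]],"angular":[[0,0,0],[0,0,0],[0,0,0],[0,0,0],[0,0,0],[0,0,0],[0,0,0],[0,0,0]]}'; python3 -c "
from h import *
go(.4985,0,.23,np.pi/2-.02)"
```

```text
time: 1.23
eef_pos: [0.3565, 0.3651, 0.2271]
orientation: [0.014, 1.573, -0.019]
force: [1.5, -0.3, 0.2]
width: 0.0915
now [0.3565 0.3651 0.2271] jaw yaw 88.8 w 0.0915 F [ 1.5 -0.3  0.2] q6 -0.8 t 1.23
shift units [-0.021 -3.621  1.496] turn units [-0.01 -0.02  0.04]
```

```bash
python3 -m inch '{"jaw":[-1,-1,-1,-1,-1,-1,-1,-1],"translation":[[0,-0.36,0.17],[0,-0.36,0.17],[0,-0.36,0.17],[0,-0.36,0.17],[0,-0.36,0.17],[0,-0.36,0.15],[0,-0.36,0.15],[0,-0.36,0.15]],"angular":[[0,0,0],[0,0,0],[0,0,0],[0,0,0],[0,0,0],[0,0,0],[0,0,0],[0,0,0]]}'; python3 -c "
from h import *
go(.4985,0,.23,np.pi/2-.02)"
```

```text
time: 1.9
eef_pos: [0.4798, 0.0578, 0.2285]
orientation: [0.033, 1.57, -0.036]
force: [0.3, 1.0, -0.1]
width: 0.0913
now [0.4798 0.0578 0.2285] jaw yaw 87.52 w 0.0913 F [ 0.3  1.  -0.1] q6 -1.45 t 1.9
shift units [-0.013 -0.569  0.212] turn units [-0.29  0.01  0.02]
```

```bash
python3 -m inch '{"jaw":[-1,-1,-1,-1],"translation":[[0,-0.3,0.1],[0,-0.26,0.1],[0,0,0],[0,0,0]],"angular":[[-0.3,0,0],[0,0,0],[0,0,0],[0,0,0]]}'
python3 - <<'E'
from h import *
go(.4985,0,.23,np.pi/2-.02)
p,d=robot.snapshot("wrist");cv2.imwrite("pics/w1.png",p[:,:,::-1]);np.save("pics/w1.npy",d)
m=robot.camera_model("wrist");print(m);import pickle;pickle.dump(m,open("pics/w1.pkl","wb"))
E
```

```text
time: 2.23
eef_pos: [0.4999, -0.0084, 0.2289]
orientation: [0.027, 1.569, -0.031]
force: [-0.1, 0.1, -0.7]
width: 0.0916
now [ 0.4999 -0.0084  0.2289] jaw yaw 87.91 w 0.0916 F [-0.1  0.1 -0.7] q6 -1.59 t 2.23
shift units [-0.011  0.083 -0.017] turn units [-0.21  0.02  0.03]
{'fx': 297.3186396354542, 'fy': 297.3186396354542, 'cx': 254.30408299867514, 'cy': 192.31283147811024, 'extrinsics': array([[ 0.035815  ,  0.99935206, -0.00357073, -0.00960909],
       [ 0.96656178, -0.03373156,  0.25420563, -0.51568949],
       [ 0.25392047, -0.01255571, -0.9671436 ,  0.27736927],
       [ 0.        ,  0.        ,  0.        ,  1.        ]])}
```

View pics/w1.png

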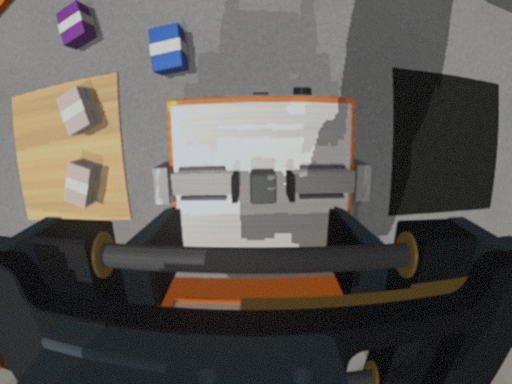

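The wrist view shows keepers at (161,184) and (362,183), the block at (263,186), tabs at (236,186) and (291,186), and the two packs at (77,111) and (82,184).

```bash
cat >> h.py <<'E'
def wr(m,u,v,z):
    x=(u-m["cx"])/m["fx"];y=(v-m["cy"])/m["fy"];r=np.hypot(x,y);k=np.sin(r)/r if r else 1
    ray=np.array([x*k,y*k,np.cos(r)]);E=np.array(m["extrinsics"]);Ri=E[:3,:3].T;o=-Ri@E[:3,3];w=Ri@ray
    return np.round(o+w*(z-o[2])/w[2],4)
E
python3 - <<'E'
from h import *;import pickle
m=pickle.load(open("pics/w1.pkl","rb"))
for n,u,v,z in [("kL",362,183,.1),("kR",161,184,.1),("block",263,186,.122),("tR",236,186,.122),("tL",291,186,.122),("frontL",355,97,.08),("frontR",168,102,.08)]: print(n,wr(m,u,v,z))
p=cv2.imread("pics/w1.png")[150:230,150:380];cv2.imwrite("pics/w1c.png",cv2.resize(p,None,fx=3.4,fy=3.4,interpolation=cv2.INTER_CUBIC))
E
```

```text
kL [0.5006 0.1083 0.1   ]
kR [ 0.4943 -0.1076  0.1   ]
block [0.4952 0.0007 0.122 ]
tR [ 0.4943 -0.0253  0.122 ]
tL [0.4961 0.0277 0.122 ]
frontL [0.408  0.1059 0.08  ]
frontR [ 0.4072 -0.0988  0.08  ]
```

View pics/w1c.png

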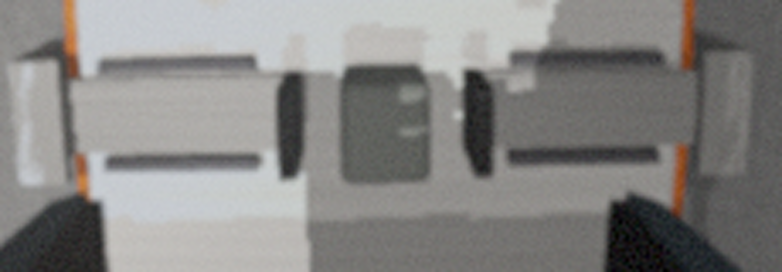

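Run:
```python
from h import *
P=cloud("top",np.load("pics/top0.npy")).astype(float)
print(np.round(P[196:214:2,200:264:3,2]*1000).astype(int))
S=cloud("side",np.load("pics/side0.npy")).astype(float)
q=S.reshape(-1,3);
for y in np.arange(-.1,.1,.01):
    s=q[(abs(q[:,1]-y)<.004)&(abs(q[:,0]-.497)<.008)&(q[:,2]>.05)&(q[:,2]<.15)]; print(round(y,3),len(s),np.round(np.median(s[:,2]),4) if len(s) else 0)
```

```text
[[  1  79  84  83  84  83  84  84  82  87  83  86  86  86  86  89  83  81
   87  85  84  -2]
 [  0  78  85  87  87  86  84  83  86  92  81  87  87  86  85  89  85  85
   81  87  79   0]
 [100  83  90  95  93  92  91  86  88  85 124 119  85  89  84  87  84  88
   85  90  79   5]
 [104  90  90  87  90  90  90  91  93 120 122 118  88 123  84  90  93  91
   94  95  81  97]
 [ 99  90  94  92  87  88  88  93  91 119 122 124  82 120  89  90  92  89
   96  97  92  98]
 [101  93  93  86  95  87  92  90  83 123 122 122  84 120  91  92  92  94
   93  91  93 100]
 [ 96  86  85  92  90  95  96  92  86 121 121 119  86 121  87  87  91  92
   98  92  92 101]
 [ 75  85  87  86  83  90  94  87  84  88  86  88  83  90  85  90  85  89
   84  90  90 101]
 [ -1  81  88  86  85  84  85  88  85  85  85  81  85  88  88  84  84  85
   88  84  78  97]]
-0.1 6 0.1008
-0.09 10 0.0928
-0.08 8 0.0924
-0.07 8 0.0933
-0.06 11 0.093
-0.05 7 0.093
-0.04 9 0.0918
-0.03 38 0.1091
-0.02 0 0
-0.01 26 0.1176
-0.0 7 0.1244
0.01 5 0.1229
0.02 0 0
0.03 16 0.1181
0.04 1 0.0911
0.05 4 0.0949
0.06 8 0.0926
0.07 6 0.0926
0.08 8 0.0926
0.09 6 0.0923
```

```bash
python3 -m inch '{"jaw":[-1,-1,-1,-1],"translation":[[0.3,0.08,-0.03],[0.3,0,0],[0.3,0,0],[0,0,0]],"angular":[[-0.1,0,0],[0,0,0],[0,0,0],[0,0,0]]}'; python3 -c "
from h import *
go(.497,0.0003,.097,np.pi/2-.025)"
```

```text
time: 2.62
eef_pos: [0.498, 0.0037, 0.1383]
orientation: [0.021, 1.563, -0.025]
force: [-1.0, 0.1, -1.5]
width: 0.0911
now [0.498  0.0037 0.1383] jaw yaw 88.3 w 0.0911 F [-1.   0.1 -1.5] q6 -1.58 t 2.62
shift units [ 0.413 -0.033 -0.013] turn units [-0.06  0.09  0.03]
```

```bash
python3 -m inch '{"jaw":[-1,-1,-1,-1,-1],"translation":[[0.1,-0.03,-0.01],[0.1,0,0],[0.1,0,0],[0.06,0,0],[0,0,0]],"angular":[[0,0.09,0],[0,0,0],[0,0,0],[0,0,0],[0,0,0]]}'; python3 -c "
from h import *
go(.497,0.0003,.097,np.pi/2-.025)"
```

```text
time: 3.03
eef_pos: [0.498, 0.0028, 0.1025]
orientation: [0.02, 1.569, -0.024]
force: [0.3, -0.1, -0.4]
width: 0.0914
now [0.498  0.0028 0.1025] jaw yaw 88.38 w 0.0914 F [ 0.3 -0.1 -0.4] q6 -1.58 t 3.03
shift units [ 0.055 -0.025 -0.009] turn units [-0.04  0.02  0.03]
```

```bash
python3 -m inch '{"jaw":[-1,-1,-1],"translation":[[0.055,-0.03,-0.01],[0,0,0],[0,0,0]],"angular":[[0,0,0],[0,0,0],[0,0,0]]}'; python3 -c "
from h import *
go(.497,0.0003,.097,np.pi/2-.025)"
python3 -m inch '{"jaw":[1,1,1,1,1,1,1,1],"translation":[[0,0,0],[0,0,0],[0,0,0],[0,0,0],[0,0,0],[0,0,0],[0,0,0],[0,0,0]],"angular":[[0,0,0],[0,0,0],[0,0,0],[0,0,0],[0,0,0],[0,0,0],[0,0,0],[0,0,0]]}' 30
```

```text
time: 3.28
eef_pos: [0.4977, -0.0005, 0.0975]
orientation: [0.021, 1.567, -0.024]
force: [-0.1, -0.1, -0.2]
width: 0.091
now [ 0.4977 -0.0005  0.0975] jaw yaw 88.37 w 0.091 F [-0.1 -0.1 -0.2] q6 -1.59 t 3.28
shift units [ 0.005  0.008 -0.008] turn units [-0.04  0.04  0.03]
time: 3.95
eef_pos: [0.4986, -0.0008, 0.0989]
orientation: [0.021, 1.565, -0.025]
force: [-1.7, -0.1, 4.3]
width: 0.0428
```

Width reads 0.043, so both tabs are fully in. I'm lifting straight up.

```bash
python3 -m inch '{"jaw":[1,1,1,1,1],"translation":[[-0.05,0,0],[-0.06,0,0],[-0.08,0,0],[-0.1,0,0],[0,0,0]],"angular":[[0,0,0],[0,0,0],[0,0,0],[0,0,0],[0,0,0]]}' 30; python3 -c "
from h import *
go(.497,0.0003,.2,np.pi/2-.025)
p,d=robot.snapshot('side');cv2.imwrite('pics/s2.png',cv2.resize(p[110:300,150:350,::-1],None,fx=3,fy=3))"
```

```text
time: 4.37
eef_pos: [0.4975, -0.0006, 0.1302]
orientation: [0.021, 1.567, -0.025]
force: [1.9, -0.3, -2.4]
width: 0.0429
now [ 0.4975 -0.0006  0.1302] jaw yaw 88.34 w 0.0429 F [ 1.9 -0.3 -2.4] q6 -1.59 t 4.37
shift units [-0.698  0.007 -0.003] turn units [-0.05  0.04  0.03]
```

View pics/s2.png

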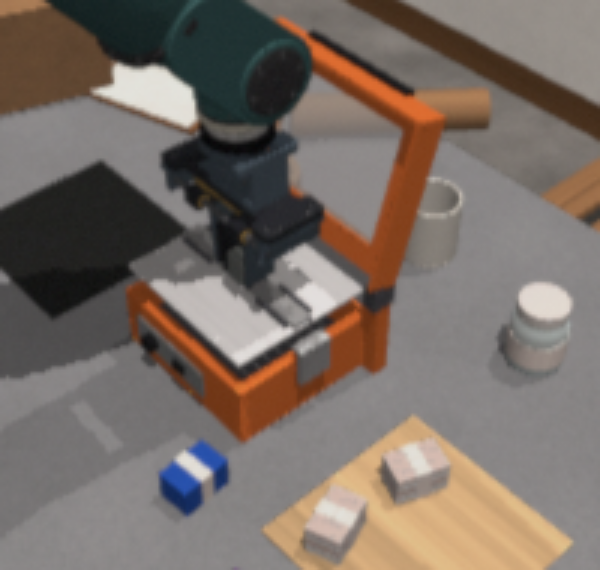

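```bash
python3 -m inch '{"jaw":[1,1,1,1,1,1],"translation":[[-0.15,0,0],[-0.2,0,0],[-0.25,0,0],[-0.1,0,-0.1],[0,0,-0.15],[0,0,0]],"angular":[[0,0,0],[0,0,0],[0,0,0],[0,0,0],[0,0,0],[0,0,0]]}' 30
python3 - <<'E'
from h import *; import pickle
go(.4657,.298,.19,np.pi/2)
m=pickle.load(open("pics/w1.pkl","rb"))
c=[wr(m,u,v,.004) for u,v in [(394,69),(498,87),(491,207),(390,215)]];print(c,np.mean(c,0))
E
```

```text
time: 4.92
eef_pos: [0.4704, 0.0004, 0.2024]
orientation: [0.021, 1.569, -0.025]
force: [0.6, 0.1, -3.8]
width: 0.0429
now [4.704e-01 4.000e-04 2.024e-01] jaw yaw 88.34 w 0.0429 F [ 0.6  0.1 -3.8] q6 -1.59 t 4.92
shift units [ 0.117  2.974 -0.133] turn units [-0.36  0.02  0.03]
[array([0.3596, 0.1936, 0.004 ]), array([0.3629, 0.4079, 0.004 ]), array([0.5741, 0.4129, 0.004 ]), array([0.5748, 0.1943, 0.004 ])] [0.46785  0.302175 0.004   ]
```

```bash
python3 -m inch '{"jaw":[1,1,1,1,1,1,1,1],"translation":[[0,0.2,0],[0,0.35,0],[0,0.35,-0.02],[0,0.35,-0.02],[0,0.35,-0.02],[0,0.35,-0.02],[0,0.35,-0.02],[0,0.35,-0.02]],"angular":[[-0.36,0,0],[0,0,0],[0,0,0],[0,0,0],[0,0,0],[0,0,0],[0,0,0],[0,0,0]]}'; python3 -c "
from h import *
go(.467,.3,.10,np.pi/2)"
```

```text
time: 5.58
eef_pos: [0.46, 0.272, 0.2013]
orientation: [0.003, 1.566, -0.008]
force: [1.7, -0.7, -3.4]
width: 0.0427
now [0.46   0.272  0.2013] jaw yaw 89.57 w 0.0427 F [ 1.7 -0.7 -3.4] q6 -1.07 t 5.58
shift units [1.012 0.284 0.063] turn units [-0.09  0.06  0.04]
```

```bash
python3 -m inch '{"jaw":[1,1,1,1,1,1],"translation":[[0,0.2,0.04],[0.3,0,0.02],[0.3,0,0],[0.3,0,0],[0.2,0,0],[0,0,0]],"angular":[[-0.09,0.06,0.04],[0,0,0],[0,0,0],[0,0,0],[0,0,0],[0,0,0]]}'; python3 -c "
from h import *
go(.467,.3,.032,np.pi/2)"
```

```text
time: 6.08
eef_pos: [0.4681, 0.3032, 0.0871]
orientation: [-0.003, 1.566, 0.009]
force: [-2.2, -1.1, -3.9]
width: 0.0426
now [0.4681 0.3032 0.0871] jaw yaw 90.46 w 0.0426 F [-2.2 -1.1 -3.9] q6 -1.05 t 6.08
shift units [ 0.551 -0.034 -0.014] turn units [ 0.1   0.06 -0.05]
```

```bash
python3 -m inch '{"jaw":[1,1,1,1,1,1,1],"translation":[[0.15,-0.03,-0.01],[0.15,0,0],[0.12,0,0],[0.06,0,0],[0.04,0,0],[0.03,0,0],[0,0,0]],"angular":[[0,0.06,0],[0,0,0],[0,0,0],[0,0,0],[0,0,0],[0,0,0],[0,0,0]]}'; python3 -c "
from h import *
go(.467,.3,.0305,np.pi/2)"
```

```text
time: 6.67
eef_pos: [0.4696, 0.3016, 0.0321]
orientation: [-0.002, 1.57, 0.01]
force: [0.7, -0.2, -2.3]
width: 0.0428
now [0.4696 0.3016 0.0321] jaw yaw 90.45 w 0.0428 F [ 0.7 -0.2 -2.3] q6 -1.06 t 6.67
shift units [ 0.016 -0.016 -0.026] turn units [ 0.1   0.01 -0.06]
```

Lower the last bit, then release gently.

```bash
python3 -m inch '{"jaw":[1,1,1,1],"translation":[[0.02,0,-0.02],[0.02,0,0],[0,0,0],[0,0,0]],"angular":[[0,0,0],[0,0,0],[0,0,0],[0,0,0]]}'; python3 -m inch '{"jaw":[0.3,0,-0.5,-1,-1,-1],"translation":[[0,0,0],[0,0,0],[0,0,0],[0,0,0],[0,0,0],[0,0,0]],"angular":[[0,0,0],[0,0,0],[0,0,0],[0,0,0],[0,0,0],[0,0,0]]}'; python3 -c "
from h import *
go(.467,.3,.16,np.pi/2)"
```

```text
time: 7.0
eef_pos: [0.4693, 0.3026, 0.0318]
orientation: [-0.002, 1.566, 0.012]
force: [-0.7, 0.4, -2.9]
width: 0.0431
time: 7.5
eef_pos: [0.4696, 0.303, 0.0326]
orientation: [-0.001, 1.565, 0.012]
force: [0.1, 0.6, -0.4]
width: 0.0698
now [0.4696 0.303  0.0326] jaw yaw 90.49 w 0.0698 F [ 0.1  0.6 -0.4] q6 -1.05 t 7.5
shift units [-1.274 -0.021 -0.019] turn units [ 0.11  0.08 -0.09]
```

```bash
python3 -m inch '{"jaw":[-1,-1,-1,-1,-1,-1,-1],"translation":[[0,0,0],[0,0,0],[0,0,0],[-0.2,0,0],[-0.4,0,0],[-0.4,0,0],[-0.4,0,0]],"angular":[[0,0,0],[0,0,0],[0,0,0],[0,0,0],[0,0,0],[0,0,0],[0,0,0]]}'
python3 - <<'E'
from h import *
for n in ("top","side"):
    p,d=robot.snapshot(n);cv2.imwrite(f"pics/{n}3.png",p[:,:,::-1]);np.save(f"pics/{n}3.npy",d)
a=cv2.imread("pics/top3.png")[130:280,100:360];b=cv2.imread("pics/side3.png")[100:340,120:350]
cv2.imwrite("pics/t3c.png",cv2.resize(a,None,fx=3,fy=3,interpolation=cv2.INTER_CUBIC));cv2.imwrite("pics/s3c.png",cv2.resize(b,None,fx=2.4,fy=2.4,interpolation=cv2.INTER_CUBIC))
go(.399,-.2525,.2,np.radians(19.5+90))
E
```

```text
time: 8.08
eef_pos: [0.4648, 0.2996, 0.1694]
orientation: [-0.007, 1.577, 0.007]
force: [0.6, 0.1, -0.2]
width: 0.0913
now [0.4684 0.3017 0.1746] jaw yaw 90.49 w 0.0917 F [-0.6 -0.6 -1.3] q6 -1.05 t 8.18
shift units [-0.287 -5.535 -0.741] turn units [-4.15  0.05 -0.06]
```

View pics/t3c.png

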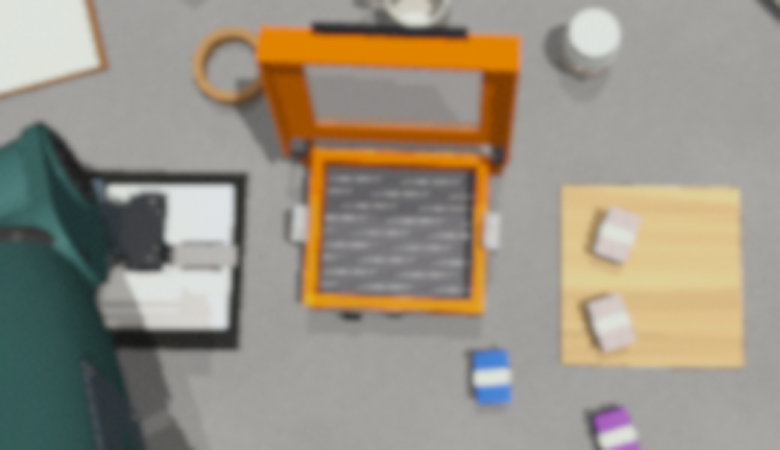

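View pics/s3c.png

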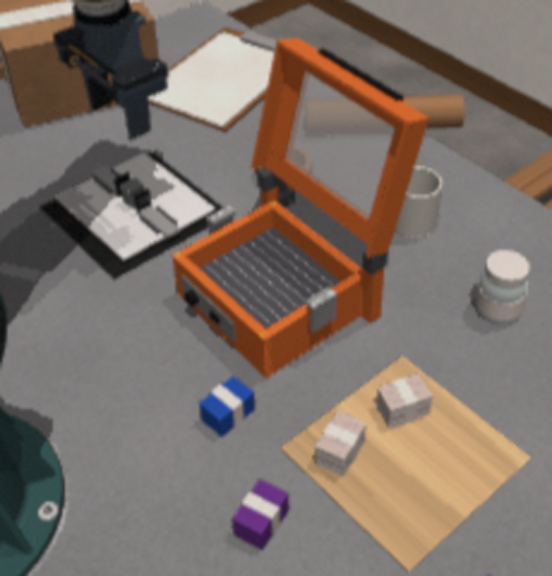

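The cover lies flat and centred on the mat, with an even black margin all round. The chamber is empty and the packs haven't moved. Next is pack B at t3c (610,322).

```bash
python3 -m inch '{"jaw":[-1,-1,-1,-1,-1,-1,-1,-1],"translation":[[-0.25,-0.2,0],[-0.05,-0.38,-0.05],[0,-0.38,-0.05],[0,-0.38,-0.05],[0,-0.38,-0.05],[0,-0.38,-0.05],[0,-0.38,-0.05],[0,-0.38,-0.05]],"angular":[[0,0,0],[0,0,0],[0,0,0],[0,0,0],[0,0,0],[0,0,0],[0,0,0],[0,0,0]]}'; python3 -c "
from h import *
go(.399,-.2525,.16,np.radians(109.5))"
```

```text
time: 8.85
eef_pos: [0.4366, 0.0108, 0.2065]
orientation: [-0.007, 1.558, 0.021]
force: [0.9, -0.8, 0.4]
width: 0.0912
now [0.4366 0.0108 0.2065] jaw yaw 91.04 w 0.0912 F [ 0.9 -0.8  0.4] q6 -1.63 t 8.85
shift units [ 0.437 -2.629 -0.43 ] turn units [-4.03  0.17 -0.08]
```

```bash
python3 -m inch '{"jaw":[-1,-1,-1,-1,-1,-1,-1,-1],"translation":[[0,-0.37,0],[0,-0.37,0],[0,-0.37,0],[0,-0.37,-0.03],[0,-0.37,-0.05],[0,-0.37,-0.1],[0,-0.37,-0.1],[0,0,0]],"angular":[[0,0.17,-0.08],[0,0,0],[0,0,0],[0,0,0],[0,0,0],[0,0,0],[0,0,0],[0,0,0]]}'; python3 -c "
from h import *
go(.399,-.2525,.16,np.radians(109.5))"
```

```text
time: 9.52
eef_pos: [0.4084, -0.2671, 0.2065]
orientation: [-0.012, 1.568, 0.011]
force: [-0.2, 1.4, 0.1]
width: 0.091
now [ 0.4084 -0.2671  0.2065] jaw yaw 90.84 w 0.091 F [-0.2  1.4  0.1] q6 -2.21 t 9.52
shift units [ 0.464  0.148 -0.093] turn units [-4.07  0.03  0.01]
```

```bash
python3 -m inch '{"jaw":[-1,-1,-1,-1,-1,-1],"translation":[[0,0.14,-0.09],[0,0,0],[0,0,0],[0,0,0],[0,0,0],[0,0,0]],"angular":[[-0.9,0,0],[-0.95,0,0],[-0.95,0,0],[-0.95,0,0],[-0.3,0,0],[0,0,0]]}'
python3 - <<'E'
from h import *;import pickle
p,d=robot.snapshot("wrist");cv2.imwrite("pics/w4.png",p[:,:,::-1])
pickle.dump(robot.camera_model("wrist"),open("pics/w4.pkl","wb"))
go(.399,-.2525,.16,np.radians(109.5))
E
```

```text
time: 10.02
eef_pos: [0.3971, -0.255, 0.2052]
orientation: [-0.272, 1.552, 0.272]
force: [1.1, 0.2, 0.4]
width: 0.091
now [ 0.3971 -0.255   0.2052] jaw yaw 109.81 w 0.0911 F [-0.4 -0.5 -0.3] q6 -2.54 t 10.07
shift units [0.452 0.017 0.025] turn units [0.07 0.02 0.  ]
```

View pics/w4.png

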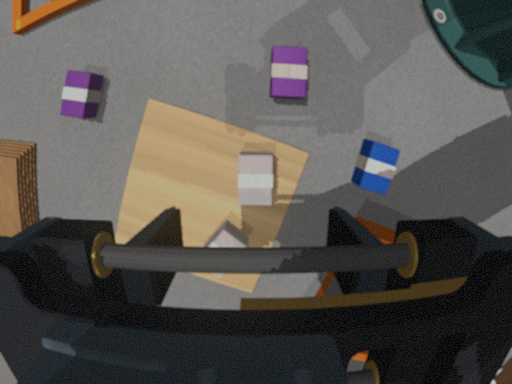

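Pack B's top face is at (239–272, 154–205), square to the jaws, and clearly pale rather than purple (290,72) or blue (376,167).

Run:
```python
from h import *;import pickle
m=pickle.load(open("pics/w4.pkl","rb"))
c=[wr(m,u,v,.042) for u,v in [(239,155),(272,154),(272,204),(240,205)]];print(c,np.mean(c,0)); 
go(.399,-.2525,.031,np.radians(109.5))
```

```text
[array([ 0.377 , -0.2802,  0.042 ]), array([ 0.3633, -0.2455,  0.042 ]), array([ 0.4185, -0.2248,  0.042 ]), array([ 0.4324, -0.2598,  0.042 ])] [ 0.3978   -0.252575  0.042   ]
now [ 0.3971 -0.255   0.2052] jaw yaw 109.81 w 0.0911 F [-0.4 -0.5 -0.3] q6 -2.54 t 10.07
shift units [1.742 0.018 0.023] turn units [0.07 0.02 0.  ]
```

```bash
python3 -m inch '{"jaw":[-1,-1,-1,-1,-1,-1],"translation":[[0.3,0.025,0.01],[0.36,0,0],[0.36,0,0],[0.3,0,0],[0.15,0,0],[0,0,0]],"angular":[[0,0,0],[0,0,0],[0,0,0],[0,0,0],[0,0,0],[0,0,0]]}'; python3 -c "
from h import *
go(.398,-.2525,.013,np.radians(109.5))"
```

```text
time: 10.57
eef_pos: [0.4005, -0.2532, 0.0551]
orientation: [-0.269, 1.547, 0.26]
force: [-0.6, -0.4, -0.0]
width: 0.0911
now [ 0.4005 -0.2532  0.0551] jaw yaw 109.34 w 0.0911 F [-0.6 -0.4 -0. ] q6 -2.52 t 10.57
shift units [ 0.421  0.018 -0.024] turn units [-0.03  0.08  0.09]
```

```bash
python3 -m inch '{"jaw":[-1,-1,-1,-1,-1],"translation":[[0.2,0.015,-0.025],[0.15,0,0],[0.06,0,0],[0,0,0],[0,0,0]],"angular":[[0,0.08,0.09],[0,0,0],[0,0,0],[0,0,0],[0,0,0]]}'; python3 -c "
from h import *
go(.398,-.2525,.013,np.radians(109.5))"
```

```text
time: 10.98
eef_pos: [0.3993, -0.2532, 0.0152]
orientation: [-0.262, 1.554, 0.262]
force: [-0.3, -0.1, 0.2]
width: 0.0912
now [ 0.3993 -0.2532  0.0152] jaw yaw 109.13 w 0.0912 F [-0.3 -0.1  0.2] q6 -2.52 t 10.98
shift units [ 0.022  0.011 -0.01 ] turn units [-0.08  0.01  0.01]
```

```bash
python3 -m inch '{"jaw":[1,1,1,1,1,1,1,1],"translation":[[0,0,0],[0,0,0],[0,0,0],[0,0,0],[0,0,0],[0,0,0],[0,0,0],[0,0,0]],"angular":[[0,0,0],[0,0,0],[0,0,0],[0,0,0],[0,0,0],[0,0,0],[0,0,0],[0,0,0]]}' 15
python3 -m inch '{"jaw":[1,1,1,1,1,1],"translation":[[-0.05,0,0],[-0.2,0,0],[-0.4,0,0],[-0.4,0,0],[-0.4,0,0],[0,0,0]],"angular":[[0,0,0],[0,0,0],[0,0,0],[0,0,0],[0,0,0],[0,0,0]]}'; python3 -c "
from h import *
go(.498,-.04,.17,np.pi/2-.025)"
```

```text
time: 11.65
eef_pos: [0.4016, -0.2547, 0.0197]
orientation: [-0.265, 1.55, 0.257]
force: [-0.6, 0.1, 0.0]
width: 0.0407
time: 12.15
eef_pos: [0.3985, -0.2525, 0.1694]
orientation: [-0.261, 1.556, 0.262]
force: [1.8, -1.5, -1.2]
width: 0.0399
now [ 0.3985 -0.2525  0.1694] jaw yaw 109.09 w 0.0399 F [ 1.8 -1.5 -1.2] q6 -2.52 t 12.15
shift units [-0.006  1.683  1.635] turn units [ 4.48 -0.01 -0.01]
```

```bash
python3 -m inch '{"jaw":[1,1,1,1,1,1],"translation":[[0,0,0],[0,0,0],[0,0,0],[0,0,0],[0,0,0],[0,0,0]],"angular":[[0.9,0,0],[0.9,0,0],[0.9,0,0],[0.9,0,0],[0.88,0,0],[0,0,0]]}' 15
python3 - <<'E'
from h import *
go(.498,.04,.17,np.pi/2-.025)
P=np.load("pics/top3.npy");P=cloud("top",P).astype(float);z=P[...,2]
t=cv2.cvtColor(cv2.imread("pics/top3.png"),cv2.COLOR_BGR2HSV)
mk=(t[...,1]<60)&(abs(z-.042)<.012)&(abs(P[...,1])<.12)&(P[...,0]>.4)&(P[...,0]<.6)
print(mk.sum(),cv2.minAreaRect(P[mk][:,:2].astype(np.float32)),np.median(z[mk]))
c=[np.round(world("top",None,u/3+100-.3,v/3+130-.3,z=.042),4) for u,v in [(322,163),(476,164),(471,298),(318,292)]];print(c,np.mean(c,0))
c=[np.round(world("top",None,u/3+100-.3,v/3+130-.3,z=.08),4) for u,v in [(311,149),(489,152),(484,312),(303,305)]];print("wall",c,np.mean(c,0))
E
```

```text
time: 12.65
eef_pos: [0.3987, -0.2527, 0.1727]
orientation: [0.03, 1.566, -0.035]
force: [0.2, 0.4, -1.5]
width: 0.04
now [ 0.3987 -0.2527  0.1727] jaw yaw 87.62 w 0.04 F [ 0.2  0.4 -1.5] q6 -2.14 t 12.65
shift units [0.022 2.966 0.87 ] turn units [-0.21  0.05  0.03]
2006 ((0.4876995086669922, 0.0010499507188796997), (0.17376382648944855, 0.17485807836055756), 89.09100341796875) 0.0414080383474108
[array([0.5819, 0.0936, 0.042 ]), array([ 0.5843, -0.0919,  0.042 ]), array([ 0.4233, -0.0887,  0.042 ]), array([0.4268, 0.0919, 0.042 ])] [0.504075 0.001225 0.042   ]
wall [array([0.591, 0.102, 0.08 ]), array([ 0.5914, -0.1064,  0.08  ]), array([ 0.4051, -0.1035,  0.08  ]), array([0.409 , 0.1032, 0.08  ])] [ 0.499125 -0.001175  0.08    ]
```

```bash
python3 -m inch '{"jaw":[1,1,1,1,1,1,1,1],"translation":[[0,0.2,0.06],[0,0.37,0.11],[0,0.37,0.11],[0,0.37,0.11],[0,0.37,0.11],[0,0.37,0.11],[0,0.37,0.11],[0,0.37,0.11]],"angular":[[-0.21,0,0],[0,0,0],[0,0,0],[0,0,0],[0,0,0],[0,0,0],[0,0,0],[0,0,0]]}'; python3 -m inch '{"jaw":[1,1],"translation":[[0,0.1,0],[0,0,0]],"angular":[[0,0,0],[0,0,0]]}'; python3 -c "
from h import *
go(.498,.04,.07,np.pi/2-.025)"
```

```text
time: 13.32
eef_pos: [0.4873, 0.0312, 0.1712]
orientation: [0.007, 1.567, -0.013]
force: [0.7, -1.0, -1.5]
width: 0.0403
time: 13.48
eef_pos: [0.4885, 0.0472, 0.1709]
orientation: [-0.0, 1.566, -0.005]
force: [-1.4, 0.6, -1.6]
width: 0.04
now [0.4885 0.0472 0.1709] jaw yaw 89.84 w 0.04 F [-1.4  0.6 -1.6] q6 -1.51 t 13.48
shift units [ 1.01  -0.068  0.091] turn units [0.28 0.05 0.04]
```

```bash
python3 -m inch '{"jaw":[1,1,1,1,1,1],"translation":[[0.1,-0.07,0.09],[0.25,0,0],[0.25,0,0],[0.2,0,0],[0.1,0,0],[0,0,0]],"angular":[[0.28,0.05,0.04],[0,0,0],[0,0,0],[0,0,0],[0,0,0],[0,0,0]]}'; python3 -c "
from h import *
go(.498,.04,.06,np.pi/2-.025)"
```

```text
time: 13.98
eef_pos: [0.4975, 0.0366, 0.0781]
orientation: [0.011, 1.569, -0.012]
force: [-0.6, -0.6, -0.9]
width: 0.0399
now [0.4975 0.0366 0.0781] jaw yaw 89.15 w 0.0399 F [-0.6 -0.6 -0.9] q6 -1.53 t 13.98
shift units [0.181 0.034 0.004] turn units [0.13 0.02 0.  ]
```

```bash
python3 -m inch '{"jaw":[1,1,1,1,1,1],"translation":[[0.1,0.03,0],[0.05,0,0],[0.03,0,0],[0.03,0,0],[0,0,0],[0,0,0]],"angular":[[0.1,0,0],[0,0,0],[0,0,0],[0,0,0],[0,0,0],[0,0,0]]}'; python3 -c "
from h import *
go(.498,.04,.057,np.pi/2-.025)"
```

```text
time: 14.48
eef_pos: [0.4992, 0.0385, 0.058]
orientation: [0.018, 1.566, -0.018]
force: [0.0, 0.5, -1.0]
width: 0.0397
now [0.4992 0.0385 0.058 ] jaw yaw 88.67 w 0.0397 F [ 0.   0.5 -1. ] q6 -1.52 t 14.48
shift units [ 0.01   0.014 -0.012] turn units [0.02 0.06 0.  ]
```

```bash
for i in 1; do python3 -m inch '{"jaw":[1,1,1],"translation":[[0.02,0,0],[0.02,0,0],[0,0,0]],"angular":[[0,0,0],[0,0,0],[0,0,0]]}'; done
```

```text
time: 14.73
eef_pos: [0.5008, 0.0386, 0.0561]
orientation: [0.017, 1.563, -0.018]
force: [-0.5, 1.3, -1.0]
width: 0.04
```

```bash
python3 -m inch '{"jaw":[1,1,1],"translation":[[0.02,0,0],[0.02,0,0],[0,0,0]],"angular":[[0,0,0],[0,0,0],[0,0,0]]}'
```

```text
time: 14.98
eef_pos: [0.5024, 0.0386, 0.054]
orientation: [0.017, 1.56, -0.018]
force: [-0.1, -0.2, -2.5]
width: 0.0403
```

```bash
python3 -m inch '{"jaw":[1,1,1],"translation":[[0.02,0,-0.03],[0.02,0,0],[0,0,0]],"angular":[[0,0.1,0],[0,0,0],[0,0,0]]}';  python3 -c "
from h import *
go(.498,.04,.052,np.pi/2-.025)
p,d=robot.snapshot('side');cv2.imwrite('pics/s5.png',cv2.resize(p[130:280,170:320,::-1],None,fx=4,fy=4,interpolation=cv2.INTER_CUBIC))"
```

```text
time: 15.23
eef_pos: [0.5022, 0.0386, 0.052]
orientation: [0.017, 1.563, -0.017]
force: [-1.0, -0.4, -1.3]
width: 0.04
now [0.5022 0.0386 0.052 ] jaw yaw 88.75 w 0.04 F [-1.  -0.4 -1.3] q6 -1.52 t 15.23
shift units [-0.     0.013 -0.043] turn units [0.04 0.1  0.  ]
```

View pics/s5.png

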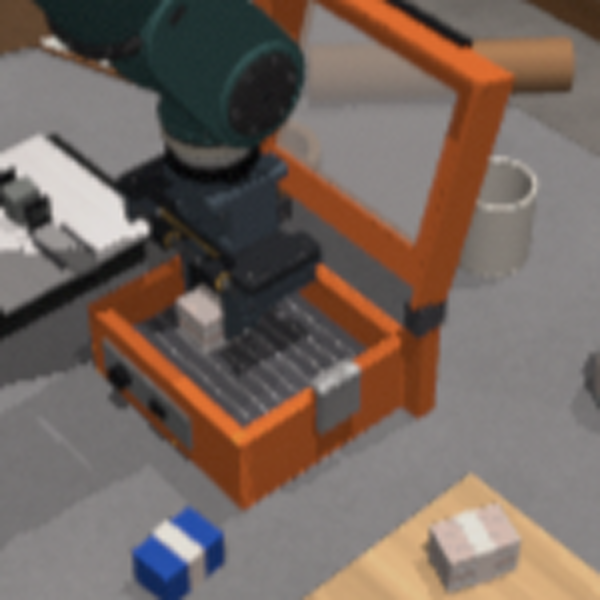

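```bash
python3 -m inch '{"jaw":[1,1,1],"translation":[[0.02,0.01,-0.04],[0.01,0,0],[0,0,0]],"angular":[[0,0.1,0],[0,0,0],[0,0,0]]}'
```

```text
time: 15.53
eef_pos: [0.5005, 0.0396, 0.0506]
orientation: [0.016, 1.567, -0.017]
force: [0.2, -0.3, -2.2]
width: 0.0401
```

```bash
python3 -m inch '{"jaw":[1,1,1],"translation":[[0.02,0,0],[0.01,0,0],[0,0,0]],"angular":[[0,0.1,0],[0,0,0],[0,0,0]]}'
```

```text
time: 15.78
eef_pos: [0.501, 0.0397, 0.0487]
orientation: [0.016, 1.575, -0.017]
force: [0.7, -0.5, -1.3]
width: 0.0401
```

Run:
```python
from h import *
p,d=robot.snapshot('side');cv2.imwrite('pics/s6.png',cv2.resize(p[170:230,190:270,::-1],None,fx=8,fy=8,interpolation=cv2.INTER_CUBIC))
S=cloud("side",d).astype(float)
go(.498,.04,.045,np.pi/2-.025)
# pack near face & top
q=S[170:230,190:270].reshape(-1,3);q=q[(q[:,0]>.455)&(q[:,0]<.49)&(q[:,1]>.01)&(q[:,1]<.07)]
print(np.percentile(q[:,2],[1,5,25,50,75,90,97]))
for v in range(192,222,3): print(v,[tuple(np.round(S[v,u]*1000).astype(int)) for u in (216,220,224)])
```

```text
now [0.501  0.0397 0.0486] jaw yaw 88.79 w 0.0399 F [-1.9 -1.4  6.3] q6 -1.52 t 15.83
shift units [ 0.036  0.003 -0.03 ] turn units [ 0.05 -0.05  0.01]
[0.04167104 0.04407342 0.07396296 0.14078524 0.18749394 0.23375544
 0.24223473]
192 [(np.int64(470), np.int64(45), np.int64(145)), (np.int64(500), np.int64(64), np.int64(115)), (np.int64(473), np.int64(4), np.int64(171))]
195 [(np.int64(482), np.int64(63), np.int64(112)), (np.int64(465), np.int64(16), np.int64(155)), (np.int64(477), np.int64(11), np.int64(151))]
198 [(np.int64(482), np.int64(64), np.int64(99)), (np.int64(462), np.int64(13), np.int64(146)), (np.int64(469), np.int64(1), np.int64(150))]
201 [(np.int64(483), np.int64(67), np.int64(82)), (np.int64(493), np.int64(58), np.int64(82)), (np.int64(463), np.int64(-6), np.int64(145))]
204 [(np.int64(476), np.int64(58), np.int64(79)), (np.int64(485), np.int64(48), np.int64(80)), (np.int64(493), np.int64(35), np.int64(84))]
207 [(np.int64(463), np.int64(41), np.int64(85)), (np.int64(475), np.int64(35), np.int64(82)), (np.int64(486), np.int64(27), np.int64(80))]
210 [(np.int64(466), np.int64(46), np.int64(66)), (np.int64(465), np.int64(22), np.int64(84)), (np.int64(482), np.int64(23), np.int64(72))]
213 [(np.int64(465), np.int64(46), np.int64(53)), (np.int64(464), np.int64(22), np.int64(70)), (np.int64(479), np.int64(20), np.int64(62))]
216 [(np.int64(461), np.int64(43), np.int64(43)), (np.int64(465), np.int64(24), np.int64(54)), (np.int64(479), np.int64(21), np.int64(47))]
219 [(np.int64(452), np.int64(31), np.int64(43)), (np.int64(462), np.int64(21), np.int64(44)), (np.int64(471), np.int64(11), np.int64(46))]
```

View pics/s6.png

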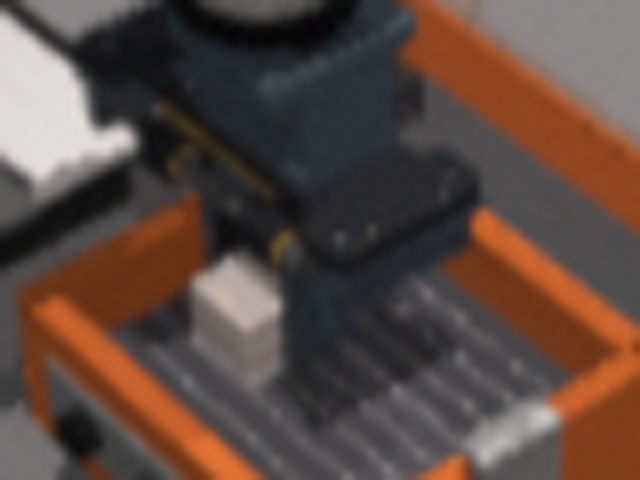

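Contact at Fz +6.3. The pack top is at about 0.081 and its base on the rack, so I'm releasing with a limited opening.

```bash
python3 -m inch '{"jaw":[0.0,-0.3,-0.3,-0.3,-0.3],"translation":[[0,0,0],[0,0,0],[0,0,0],[0,0,0],[0,0,0]],"angular":[[0,0,0],[0,0,0],[0,0,0],[0,0,0],[0,0,0]]}'
```

```text
time: 16.25
eef_pos: [0.5003, 0.0398, 0.0479]
orientation: [0.016, 1.576, -0.017]
force: [-0.1, 0.7, -0.7]
width: 0.0592
```

```bash
python3 -m inch '{"jaw":[-0.3,-0.3,-0.3,-0.3,-0.3,-0.3,-0.3],"translation":[[-0.1,0,0],[-0.25,0,0],[-0.4,0,0],[-0.4,0,0],[-0.2,-0.2,0],[0,-0.3,-0.1],[0,-0.3,-0.1]],"angular":[[0,-0.05,0],[0,0,0],[0,0,0],[0,0,0],[0,0,0],[0,0,0],[0,0,0]]}'
python3 - <<'E'
from h import *
for n in ("top","side"):
    p,d=robot.snapshot(n);cv2.imwrite(f"pics/{n}7.png",p[:,:,::-1]);np.save(f"pics/{n}7.npy",d)
a=cv2.imread("pics/top7.png")[120:280,180:360];b=cv2.imread("pics/side7.png")[130:340,170:350]
cv2.imwrite("pics/c7.png",np.hstack([cv2.resize(a,(400,356),interpolation=cv2.INTER_CUBIC),cv2.resize(b,(400,467),interpolation=cv2.INTER_CUBIC)[:356]]))
cv2.imwrite("pics/c7.png",cv2.resize(b,(500,583),interpolation=cv2.INTER_CUBIC));cv2.imwrite("pics/c7t.png",cv2.resize(a,(630,560),interpolation=cv2.INTER_CUBIC))
go(.502,-.259,.17,np.radians(69.5))
E
```

```text
time: 16.83
eef_pos: [0.4787, -0.0388, 0.1929]
orientation: [0.011, 1.572, -0.013]
force: [0.3, -0.3, 0.3]
width: 0.0595
now [ 0.4778 -0.0407  0.1923] jaw yaw 88.9 w 0.0593 F [ 0.5  0.3 -0.6] q6 -1.68 t 16.93
shift units [ 0.226 -2.178  0.284] turn units [ 4.23 -0.02  0.03]
```

View pics/c7.png

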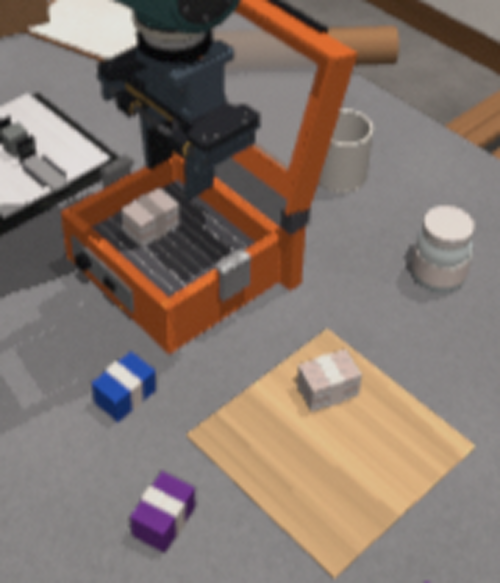

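View pics/c7t.png

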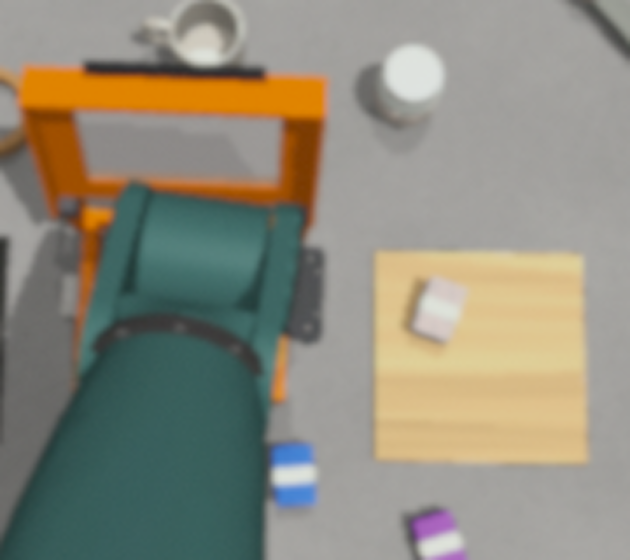

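Pack B lies flat in the +y half of the chamber. Pack A is at c7t (440,308); I'm checking whether it was bumped.

```bash
python3 - <<'E'
from h import *
P=cloud("top",np.load("pics/top7.npy")).astype(float);z=P[...,2]
mk=(z>.034)&(z<.055)&(P[...,0]>.35)&(P[...,0]<.57)&(P[...,1]<-.2)&(P[...,1]>-.42)
print(cv2.minAreaRect(P[mk][:,:2].astype(np.float32)),P[mk].mean(0))
E
python3 -m inch '{"jaw":[-0.5,-1,-1,-1,-1,-1,-1,-1],"translation":[[0,-0.3,0],[0,-0.37,0.05],[0,-0.37,0.05],[0,-0.37,0.05],[0,-0.37,0.05],[0,-0.3,0.05],[0,-0.15,0.05],[0,0,0]],"angular":[[0,0,0],[0,0,0],[0,0,0],[0,0,0],[0,0,0],[0,0,0],[0,0,0],[0,0,0]]}'; python3 -c "
from h import *
go(.502,-.259,.17,np.radians(69.5))"
```

```text
((0.5033448934555054, -0.25955143570899963), (0.040214069187641144, 0.059817731380462646), 70.04344177246094) [ 0.50283388 -0.25923475  0.04158693]
time: 17.6
eef_pos: [0.5043, -0.2723, 0.1973]
orientation: [0.013, 1.568, -0.017]
force: [0.3, 0.8, -0.3]
width: 0.091
now [ 0.5043 -0.2723  0.1973] jaw yaw 88.93 w 0.091 F [ 0.3  0.8 -0.3] q6 -2.09 t 17.6
shift units [ 0.273  0.133 -0.026] turn units [4.24 0.04 0.03]
```

```bash
python3 -m inch '{"jaw":[-1,-1,-1,-1,-1,-1],"translation":[[0,0.13,-0.03],[0,0,0],[0,0,0],[0,0,0],[0,0,0],[0,0,0]],"angular":[[0.9,0,0],[0.9,0,0],[0.9,0,0],[0.85,0,0],[0.65,0,0],[0,0,0]]}'
python3 - <<'E'
from h import *;import pickle
go(.502,-.259,.014,np.radians(70))
p,d=robot.snapshot("wrist");cv2.imwrite("pics/w8.png",p[:,:,::-1])
pickle.dump(robot.camera_model("wrist"),open("pics/w8.pkl","wb"))
E
```

```text
time: 18.1
eef_pos: [0.5012, -0.2516, 0.1973]
orientation: [0.29, 1.551, -0.29]
force: [1.1, 0.5, 0.4]
width: 0.0915
now [ 0.5012 -0.2516  0.1973] jaw yaw 68.79 w 0.0915 F [1.1 0.5 0.4] q6 -1.71 t 18.1
shift units [ 1.833 -0.066  0.033] turn units [-0.26  0.01 -0.  ]
```

View pics/w8.png

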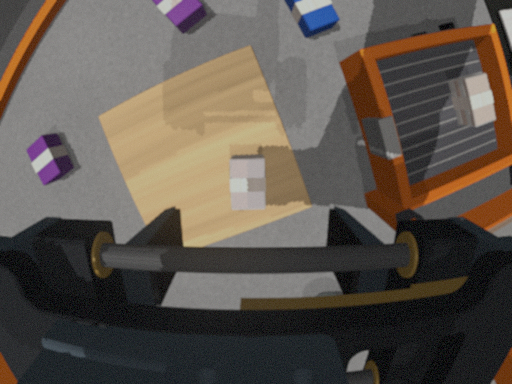

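The wrist view shows pack A at (230–265, 156–209), aligned with the jaws, and pack B inside the chamber at (475,99).

```bash
python3 - <<'E'
from h import *;import pickle
m=pickle.load(open("pics/w8.pkl","rb"))
print(np.mean([wr(m,u,v,.042) for u,v in [(230,157),(264,156),(265,207),(231,209)]],0))
E
python3 -m inch '{"jaw":[-1,-1,-1,-1,-1,-1],"translation":[[0.3,-0.065,0.03],[0.36,0,0],[0.36,0,0],[0.3,0,0],[0.15,0,0],[0,0,0]],"angular":[[-0.2,0,0],[0,0,0],[0,0,0],[0,0,0],[0,0,0],[0,0,0]]}'; python3 -c "
from h import *
go(.502,-.259,.014,np.radians(69.7))"
```

```text
[ 0.500875 -0.259475  0.042   ]
time: 18.65
eef_pos: [0.5049, -0.2551, 0.0483]
orientation: [0.26, 1.548, -0.262]
force: [-0.7, 1.9, -0.8]
width: 0.0913
now [ 0.5049 -0.2551  0.0483] jaw yaw 70.92 w 0.0913 F [-0.7  1.9 -0.8] q6 -1.75 t 18.65
shift units [ 0.343 -0.046 -0.017] turn units [0.27 0.09 0.01]
```

```bash
python3 -m inch '{"jaw":[-1,-1,-1,-1,-1],"translation":[[0.1,-0.045,-0.02],[0.15,0,0],[0.09,0,0],[0,0,0],[0,0,0]],"angular":[[0.25,0.09,0],[0,0,0],[0,0,0],[0,0,0],[0,0,0]]}'; python3 -c "
from h import *
go(.502,-.259,.014,np.radians(69.7))"
```

```text
time: 19.07
eef_pos: [0.5027, -0.2585, 0.0152]
orientation: [0.275, 1.553, -0.276]
force: [0.0, -0.2, 0.4]
width: 0.0914
now [ 0.5027 -0.2585  0.0152] jaw yaw 69.88 w 0.0914 F [ 0.  -0.2  0.4] q6 -1.73 t 19.07
shift units [ 0.012 -0.007 -0.005] turn units [0.04 0.01 0.01]
```

```bash
python3 -m inch '{"jaw":[1,1,1,1,1,1,1,1],"translation":[[0,0,0],[0,0,0],[0,0,0],[0,0,0],[0,0,0],[0,0,0],[0,0,0],[0,0,0]],"angular":[[0,0,0],[0,0,0],[0,0,0],[0,0,0],[0,0,0],[0,0,0],[0,0,0],[0,0,0]]}' 15
python3 -m inch '{"jaw":[1,1,1,1,1,1],"translation":[[-0.05,0,0],[-0.2,0,0],[-0.4,0,0],[-0.4,0,0],[-0.4,0,0],[0,0,0]],"angular":[[0,0,0],[0,0,0],[0,0,0],[0,0,0],[0,0,0],[0,0,0]]}'
python3 -m inch '{"jaw":[1,1,1,1,1,1],"translation":[[0,0,0],[0,0,0],[0,0,0],[0,0,0],[0,0,0],[0,0,0]],"angular":[[-0.9,0,0],[-0.9,0,0],[-0.9,0,0],[-0.9,0,0],[-0.55,0,0],[0,0,0]]}'; python3 -c "
from h import *
go(.4965,-.04,.17,np.pi/2-.025)"
```

```text
time: 19.73
eef_pos: [0.5047, -0.2598, 0.0192]
orientation: [0.273, 1.548, -0.277]
force: [0.0, -0.1, -0.5]
width: 0.0407
time: 20.23
eef_pos: [0.5015, -0.2578, 0.1682]
orientation: [0.276, 1.556, -0.276]
force: [2.2, -1.5, -0.7]
width: 0.0402
time: 20.73
eef_pos: [0.5017, -0.2578, 0.1716]
orientation: [0.001, 1.568, -0.004]
force: [0.5, 0.3, -1.2]
width: 0.04
now [ 0.5017 -0.2578  0.1716] jaw yaw 89.8 w 0.04 F [ 0.5  0.3 -1.2] q6 -2.08 t 20.73
shift units [ 0.011  2.178 -0.06 ] turn units [0.27 0.03 0.03]
```

```bash
python3 -m inch '{"jaw":[1,1,1,1,1,1,1,1],"translation":[[0,0.2,0],[0,0.36,0],[0,0.36,0],[0,0.36,0],[0,0.36,0],[0,0.3,0],[0,0.05,0],[0,0,0]],"angular":[[0.27,0,0],[0,0,0],[0,0,0],[0,0,0],[0,0,0],[0,0,0],[0,0,0],[0,0,0]]}'; python3 -c "
from h import *
go(.4965,-.04,.065,np.pi/2-.025)"
```

```text
time: 21.4
eef_pos: [0.5057, -0.0517, 0.1696]
orientation: [0.033, 1.569, -0.036]
force: [0.1, -0.2, -0.8]
width: 0.0399
now [ 0.5057 -0.0517  0.1696] jaw yaw 87.48 w 0.0399 F [ 0.1 -0.2 -0.8] q6 -1.67 t 21.4
shift units [ 1.045  0.115 -0.098] turn units [-0.24  0.01  0.03]
```

```bash
python3 -m inch '{"jaw":[1,1,1,1,1,1],"translation":[[0,0.11,-0.1],[0.25,0,0],[0.25,0,0],[0.2,0,0],[0.1,0,0],[0,0,0]],"angular":[[-0.24,0,0],[0,0,0],[0,0,0],[0,0,0],[0,0,0],[0,0,0]]}'; python3 -c "
from h import *
go(.4965,-.04,.055,np.pi/2-.025)"
```

```text
time: 21.9
eef_pos: [0.4946, -0.0419, 0.0879]
orientation: [0.019, 1.567, -0.023]
force: [-0.7, -0.8, -1.6]
width: 0.0396
now [ 0.4946 -0.0419  0.0879] jaw yaw 88.46 w 0.0396 F [-0.7 -0.8 -1.6] q6 -1.67 t 21.9
shift units [0.329 0.02  0.018] turn units [-0.02  0.05  0.03]
```

```bash
python3 -m inch '{"jaw":[1,1,1,1,1,1],"translation":[[0.15,0.02,0.02],[0.1,0,0],[0.05,0,0],[0.03,0,0],[0,0,0],[0,0,0]],"angular":[[0,0.05,0],[0,0,0],[0,0,0],[0,0,0],[0,0,0],[0,0,0]]}'; python3 -c "
from h import *
go(.4965,-.04,.05,np.pi/2-.025)"
```

```text
time: 22.4
eef_pos: [0.498, -0.0419, 0.0569]
orientation: [0.021, 1.569, -0.025]
force: [0.2, -0.8, -2.0]
width: 0.0395
now [ 0.498  -0.0419  0.0569] jaw yaw 88.3 w 0.0395 F [ 0.2 -0.8 -2. ] q6 -1.67 t 22.4
shift units [ 0.069  0.018 -0.016] turn units [-0.06  0.03  0.03]
```

```bash
python3 -m inch '{"jaw":[1,1,1,1,1],"translation":[[0.03,0.02,-0.02],[0.02,0,0],[0.02,0,0],[0,0,0],[0,0,0]],"angular":[[0,0.05,0],[0,0,0],[0,0,0],[0,0,0],[0,0,0]]}'
```

```text
time: 22.82
eef_pos: [0.4988, -0.0403, 0.0541]
orientation: [0.021, 1.567, -0.026]
force: [-0.3, -0.1, -1.6]
width: 0.0398
```

```bash
python3 -m inch '{"jaw":[1,1,1],"translation":[[0.02,0,0],[0.01,0,0],[0,0,0]],"angular":[[0,0.05,0],[0,0,0],[0,0,0]]}';python3 -c "
from h import *
go(.4965,-.04,.05,np.pi/2-.025)"
```

```text
time: 23.07
eef_pos: [0.4994, -0.0404, 0.0523]
orientation: [0.021, 1.571, -0.026]
force: [0.0, -0.7, -1.8]
width: 0.04
now [ 0.4994 -0.0404  0.0523] jaw yaw 88.28 w 0.04 F [ 0.  -0.7 -1.8] q6 -1.66 t 23.07
shift units [ 0.023  0.003 -0.029] turn units [-0.06  0.    0.05]
```

```bash
python3 -m inch '{"jaw":[1,1,1],"translation":[[0.03,0,-0.02],[0.01,0,0],[0,0,0]],"angular":[[0,0,0],[0,0,0],[0,0,0]]}'
```

```text
time: 23.32
eef_pos: [0.4995, -0.0404, 0.05]
orientation: [0.021, 1.567, -0.027]
force: [-0.5, -0.9, -1.9]
width: 0.0401
```

```bash
python3 -m inch '{"jaw":[1,1,1],"translation":[[0.02,0,0],[0.01,0,0],[0,0,0]],"angular":[[0,0,0],[0,0,0],[0,0,0]]}'
```

```text
time: 23.57
eef_pos: [0.5003, -0.0404, 0.0482]
orientation: [0.021, 1.566, -0.027]
force: [-0.0, 0.1, -2.4]
width: 0.0399
```

```bash
python3 -m inch '{"jaw":[1,1],"translation":[[0.02,0,-0.01],[0,0,0]],"angular":[[0,0.05,0],[0,0,0]]}'; python3 -c "
from h import *
p,d=robot.snapshot('side');cv2.imwrite('pics/s9.png',cv2.resize(p[150:260,180:300,::-1],None,fx=5,fy=5,interpolation=cv2.INTER_CUBIC));S=cloud('side',d).astype(float)
q=S[170:260,180:300].reshape(-1,3);q=q[(q[:,0]>.455)&(q[:,0]<.48)&(q[:,1]>-.06)&(q[:,1]<-.02)&(q[:,2]<.1)];print(np.percentile(q[:,2],[2,10,50,75,90,98]))
go(.4965,-.04,.05,np.pi/2-.025)"
```

```text
time: 23.73
eef_pos: [0.5007, -0.0405, 0.047]
orientation: [0.021, 1.568, -0.027]
force: [0.6, 0.7, -2.9]
width: 0.0402
[0.04071948 0.04241518 0.06296498 0.0785688  0.08209299 0.08429561]
now [ 0.5006 -0.0405  0.047 ] jaw yaw 88.26 w 0.0399 F [ 0.8  0.  -2.3] q6 -1.66 t 23.78
shift units [-0.03   0.003 -0.041] turn units [-0.07  0.03  0.05]
```

View pics/s9.png

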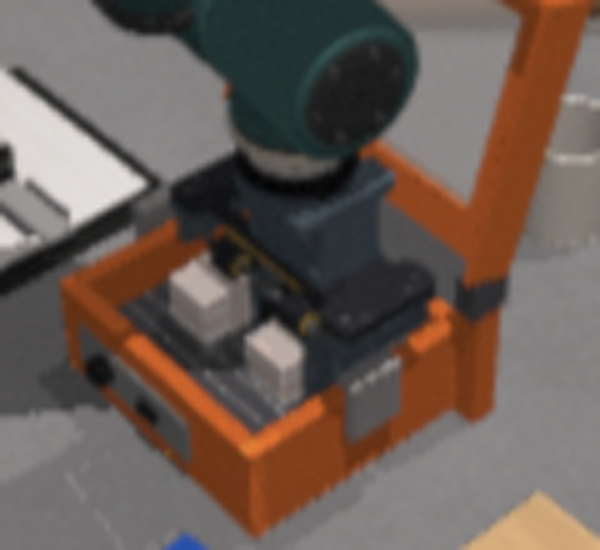

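```bash
python3 -m inch '{"jaw":[1,1,1],"translation":[[0.02,0,-0.02],[0.01,0,0],[0,0,0]],"angular":[[0,0.03,0],[0,0,0],[0,0,0]]}'; python3 -m inch '{"jaw":[0.0,-0.3,-0.3,-0.3,-0.3],"translation":[[0,0,0],[0,0,0],[0,0,0],[0,0,0],[0,0,0]],"angular":[[0,0,0],[0,0,0],[0,0,0],[0,0,0],[0,0,0]]}'
```

```text
time: 24.03
eef_pos: [0.5006, -0.0405, 0.0452]
orientation: [0.021, 1.567, -0.027]
force: [0.5, 0.7, -1.3]
width: 0.0401
time: 24.45
eef_pos: [0.4999, -0.0405, 0.0444]
orientation: [0.021, 1.568, -0.027]
force: [-0.2, 1.1, 0.6]
width: 0.0593
```

```bash
python3 -m inch '{"jaw":[-0.3,-0.3,-0.3,-0.3,-0.3,-0.3,0.5,1],"translation":[[-0.1,0,0],[-0.25,0,0],[-0.4,0,0],[-0.4,0,-0.05],[-0.4,0,-0.1],[-0.4,0.05,-0.1],[-0.4,0.1,-0.1],[-0.4,0.1,-0.1]],"angular":[[0,0,0],[0,0,0],[0,0,0],[0,0,0],[0,0,0],[0,0,0],[0,0,0],[0,0,0]]}'; python3 -m inch '{"jaw":[1,1,1,1],"translation":[[-0.4,0.1,0],[-0.4,0,0],[-0.4,0,0],[0,0,0]],"angular":[[0,0,0],[0,0,0],[0,0,0],[0,0,0]]}'
python3 - <<'E'
from h import *
go(.71,0,.45,np.pi/2-.02)
for n in ("top","side"):
    p,d=robot.snapshot(n);cv2.imwrite(f"pics/{n}10.png",p[:,:,::-1]);np.save(f"pics/{n}10.npy",d)
b=cv2.imread("pics/side10.png")[90:300,120:350]
cv2.imwrite("pics/c10.png",cv2.resize(b,None,fx=2.8,fy=2.8,interpolation=cv2.INTER_CUBIC))
S=cloud("side",np.load("pics/side10.npy")).astype(float)
q=S[110:270,220:310].reshape(-1,3);q=q[(q[:,2]>.28)&(q[:,2]<.36)&(q[:,0]>.58)&(abs(q[:,1])<.14)]
for y in (-.1,-.06,-.03,0,.03,.06,.1):
    s=q[abs(q[:,1]-y)<.015]; print(y,len(s),np.round(s.min(0),3) if len(s) else 0,np.round(s.max(0),3) if len(s) else 0)
T=np.load("pics/top0.npy");T=cloud("top",T).astype(float).reshape(-1,3);q=T[(T[:,2]>.27)&(abs(T[:,1])<.14)&(T[:,0]>.55)&(T[:,0]<.75)]
for y in (-.1,-.06,-.03,0,.03,.06,.1):
    s=q[abs(q[:,1]-y)<.015]; print(y,len(s),np.round(s.min(0),3) if len(s) else 0,np.round(s.max(0),3) if len(s) else 0)
E
```

```text
time: 25.12
eef_pos: [0.4517, -0.0146, 0.3185]
orientation: [0.023, 1.581, -0.027]
force: [1.2, -0.1, 1.3]
width: 0.0486
time: 25.45
eef_pos: [0.4498, -0.0029, 0.451]
orientation: [0.022, 1.569, -0.027]
force: [0.7, -0.5, 0.2]
width: 0.0221
now [ 0.4498 -0.0029  0.451 ] jaw yaw 88.22 w 0.0221 F [ 0.7 -0.5  0.2] q6 -1.6 t 25.45
shift units [0.014 0.11  2.599] turn units [-0.14  0.02  0.04]
-0.1 97 [ 0.615 -0.115  0.281] [ 0.654 -0.085  0.334]
-0.06 131 [ 0.617 -0.075  0.28 ] [ 0.659 -0.045  0.334]
-0.03 130 [ 0.618 -0.045  0.28 ] [ 0.659 -0.015  0.333]
0 131 [ 0.618 -0.015  0.28 ] [0.66  0.015 0.333]
0.03 118 [0.619 0.015 0.28 ] [0.664 0.045 0.334]
0.06 111 [0.619 0.045 0.282] [0.662 0.074 0.334]
0.1 104 [0.62  0.085 0.281] [0.658 0.114 0.334]
-0.1 155 [ 0.618 -0.114  0.27 ] [ 0.658 -0.085  0.333]
-0.06 160 [ 0.619 -0.075  0.27 ] [ 0.664 -0.045  0.333]
-0.03 158 [ 0.619 -0.045  0.27 ] [ 0.664 -0.015  0.334]
0 162 [ 0.62  -0.015  0.27 ] [0.663 0.015 0.333]
0.03 155 [0.621 0.015 0.271] [0.665 0.045 0.332]
0.06 157 [0.621 0.045 0.271] [0.664 0.074 0.332]
0.1 147 [0.623 0.085 0.27 ] [0.66  0.115 0.332]
```

View pics/c10.png

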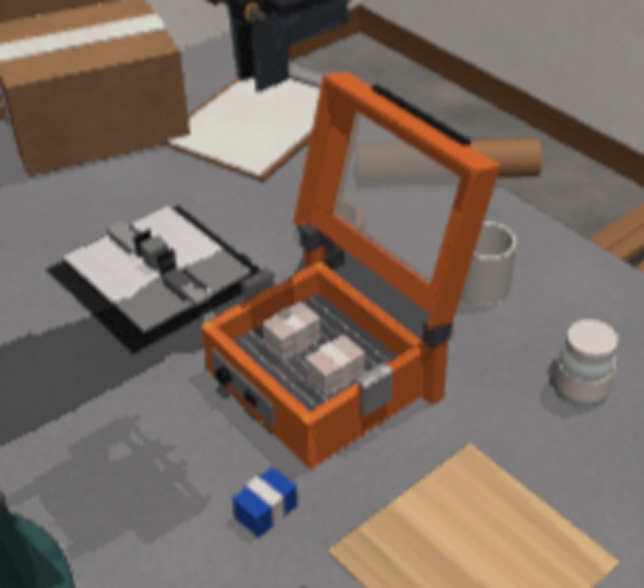

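View pics/top10.png

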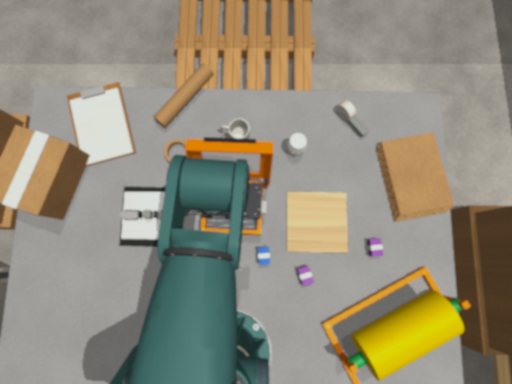

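Both packs lie flat and separate in the chamber and the board is empty. Next is going over the hood and coming down behind the grip bar.

```bash
python3 -m inch '{"jaw":[1,1,1,1,1,1,1,1],"translation":[[0,0,0.2],[0,0.03,0.37],[0,0.03,0.37],[0,0.02,0.37],[0,0,0.37],[0,0,0.37],[0,0,0.3],[0,0,0]],"angular":[[-0.14,0,0],[0,0,0],[0,0,0],[0,0,0],[0,0,0],[0,0,0],[0,0,0],[0,0,0]]}'; python3 -c "
from h import *
go(.715,0,.31,np.pi/2-.02)"
```

```text
time: 26.22
eef_pos: [0.6875, -0.0001, 0.4303]
orientation: [0.014, 1.589, -0.018]
force: [1.1, 0.9, 0.1]
width: 0.0003
now [ 6.875e-01 -1.000e-04  4.303e-01] jaw yaw 88.82 w 0.0003 F [1.1 0.9 0.1] q6 -1.58 t 26.22
shift units [1.198 0.01  0.296] turn units [-0.01 -0.23  0.03]
```

```bash
python3 -m inch '{"jaw":[1,1,1,1,1,1,1],"translation":[[0,0,0.33],[0,0,0],[0.2,0,0],[0.3,0,0],[0.3,0,0],[0.2,0,0],[0,0,0]],"angular":[[0,-0.23,0],[0,0,0],[0,0,0],[0,0,0],[0,0,0],[0,0,0],[0,0,0]]}'
python3 - <<'E'
from h import *
go(.715,0,.31,np.pi/2-.02)
p,d=robot.snapshot("side");cv2.imwrite("pics/s11.png",cv2.resize(p[40:240,180:360,::-1],None,fx=2.9,fy=2.9,interpolation=cv2.INTER_CUBIC))
E
```

```text
time: 26.8
eef_pos: [0.7162, -0.0017, 0.3131]
orientation: [0.015, 1.587, -0.019]
force: [-0.3, -0.3, -0.6]
width: 0.0007
now [ 0.7162 -0.0017  0.3131] jaw yaw 88.77 w 0.0007 F [-0.3 -0.3 -0.6] q6 -1.58 t 26.8
shift units [ 0.031  0.017 -0.012] turn units [-0.02 -0.2   0.03]
```

View pics/s11.png

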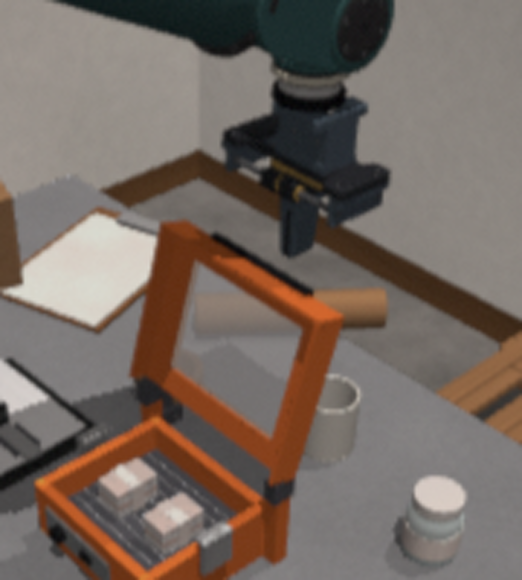

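```bash
python3 -m inch '{"jaw":[1,1,1,1,1],"translation":[[0.18,0,0],[0,0,-0.1],[0,0,-0.1],[0,0,-0.1],[0,0,-0.1]],"angular":[[0,-0.2,0],[0,0,0],[0,0,0],[0,0,0],[0,0,0]]}'; python3 -c "
from h import *
go(.55,0,.297,np.pi/2-.02)"
```

```text
time: 27.27
eef_pos: [0.6746, -0.0011, 0.3022]
orientation: [0.015, 1.566, -0.019]
force: [3.5, -0.2, 2.0]
width: 0.0005
now [ 0.6746 -0.0011  0.3022] jaw yaw 88.75 w 0.0005 F [ 3.5 -0.2  2. ] q6 -1.58 t 27.27
shift units [ 0.046 -0.016 -1.246] turn units [-0.02  0.05  0.03]
```

Contact at +3.5 N. I'll keep pulling slowly and watch the force.

```bash
python3 -m inch '{"jaw":[1,1,1,1,1],"translation":[[0.04,0,-0.15],[0,0,-0.15],[0,0,-0.15],[0,0,-0.15],[0,0,-0.1]],"angular":[[0,0,0],[0,0,0],[0,0,0],[0,0,0],[0,0,0]]}'; python3 -c "
from h import *
go(.55,0,.297,np.pi/2-.02)
p,d=robot.snapshot('side');cv2.imwrite('pics/s12.png',cv2.resize(p[40:240,180:360,::-1],None,fx=2.9,fy=2.9,interpolation=cv2.INTER_CUBIC))"
```

```text
time: 27.68
eef_pos: [0.6005, 0.0004, 0.3057]
orientation: [0.015, 1.555, -0.019]
force: [-0.8, 0.6, 1.0]
width: 0.0005
now [6.005e-01 4.000e-04 3.057e-01] jaw yaw 88.76 w 0.0005 F [-0.8  0.6  1. ] q6 -1.58 t 27.68
shift units [ 0.079 -0.015 -0.506] turn units [-0.02  0.2   0.03]
```

View pics/s12.png

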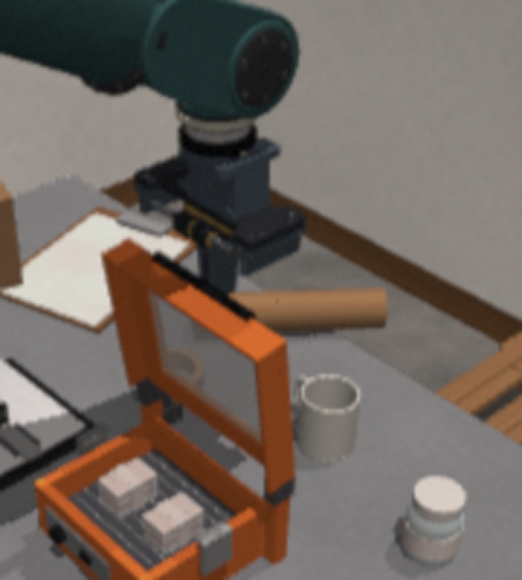

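The hood is past vertical with the finger still behind the bar, so I'm continuing.

```bash
python3 -m inch '{"jaw":[1,1,1,1,1],"translation":[[0.06,0,-0.15],[0.02,0,-0.15],[0.02,0,-0.15],[0,0,-0.1],[0,0,0]],"angular":[[0,0.15,0],[0,0,0],[0,0,0],[0,0,0],[0,0,0]]}'; python3 -c "
from h import *
go(.55,0,.297,np.pi/2-.02)
p,d=robot.snapshot('side');cv2.imwrite('pics/s13.png',cv2.resize(p[40:240,180:360,::-1],None,fx=2.9,fy=2.9,interpolation=cv2.INTER_CUBIC))"
```

```text
time: 28.15
eef_pos: [0.5421, 0.0017, 0.2992]
orientation: [0.015, 1.562, -0.019]
force: [0.7, 0.1, 0.2]
width: 0.0004
now [0.5421 0.0017 0.2992] jaw yaw 88.76 w 0.0004 F [0.7 0.1 0.2] q6 -1.59 t 28.15
shift units [ 0.023 -0.016  0.08 ] turn units [-0.02  0.1   0.04]
```

View pics/s13.png

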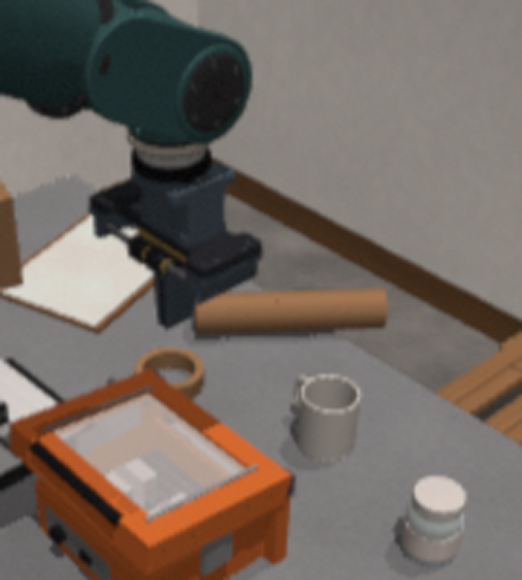

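The hood sprang shut. I'm raising the tool and checking everything.

```bash
python3 -m inch '{"jaw":[1,1,1,1,1,1,1,1],"translation":[[-0.3,0,0],[-0.4,0,0.1],[-0.4,0,0.3],[0,0,0.36],[0,0,0.36],[0,0,0.36],[0,0,0.2],[0,0,0]],"angular":[[0,0,0],[0,0,0],[0,0,0],[0,0,0],[0,0,0],[0,0,0],[0,0,0],[0,0,0]]}';python3 -m inch '{"jaw":[1,1,1,1,1,1,1,1],"translation":[[0,-0.3,0],[0,-0.37,0],[0,-0.37,0],[0,-0.37,0],[0,-0.37,0],[0,-0.37,0],[0,-0.2,0],[0,0,0]],"angular":[[0,0,0],[0,0,0],[0,0,0],[0,0,0],[0,0,0],[0,0,0],[0,0,0],[0,0,0]]}'
python3 - <<'E'
from h import *
go(.6,0,.4,1.55)
for n in ("top","side"):
    p,d=robot.snapshot(n);cv2.imwrite(f"pics/{n}14.png",p[:,:,::-1]);np.save(f"pics/{n}14.npy",d)
a=cv2.imread("pics/top14.png")[90:270,100:360];b=cv2.imread("pics/side14.png")[100:340,120:350]
cv2.imwrite("pics/t14c.png",cv2.resize(a,None,fx=3,fy=3,interpolation=cv2.INTER_CUBIC));cv2.imwrite("pics/s14c.png",cv2.resize(b,None,fx=2.4,fy=2.4,interpolation=cv2.INTER_CUBIC))
P=cloud("top",np.load("pics/top14.npy")).astype(float)
q=P.reshape(-1,3)
h=q[(q[:,2]>.125)&(q[:,2]<.2)&(abs(q[:,1])<.14)&(q[:,0]>.36)&(q[:,0]<.62)];print("hood z",np.percentile(h[:,2],[5,50,95]))
mk=(P[...,2]>.012)&(P[...,2]<.024)&(P[...,1]>.17)&(P[...,1]<.43)&(P[...,0]>.34)&(P[...,0]<.6)
print("cover",cv2.minAreaRect(P[mk][:,:2].astype(np.float32)),np.median(P[mk][:,2]))
a0=cv2.imread("pics/top0.png").astype(int);a1=cv2.imread("pics/top14.png").astype(int)
df=abs(a0-a1).sum(2)
for n,(u,v) in dict(tape=(172,152),mug=(238,128),jar=(297,144)).items(): print(n,df[v-12:v+12,u-10:u+10].mean())
E
```

```text
time: 28.87
eef_pos: [0.7175, -0.0018, 0.4148]
orientation: [0.015, 1.554, -0.02]
force: [-0.6, 1.0, 0.1]
width: 0.0007
time: 29.53
eef_pos: [0.716, -0.2458, 0.4152]
orientation: [0.011, 1.554, -0.016]
force: [-0.2, -0.1, 0.1]
width: 0.0005
now [ 0.716  -0.2458  0.4152] jaw yaw 89.01 w 0.0005 F [-0.2 -0.1  0.1] q6 -1.92 t 29.53
shift units [ 0.124  2.438 -1.204] turn units [0.04 0.21 0.04]
hood z [0.12885827 0.13413106 0.13987237]
cover ((0.4692264795303345, 0.3046414852142334), (0.1686423122882843, 0.21458061039447784), 1.0742961168289185) 0.017668079647834345
tape 65.09166666666667
mug 60.672916666666666
jar 210.24375
```

View pics/t14c.png

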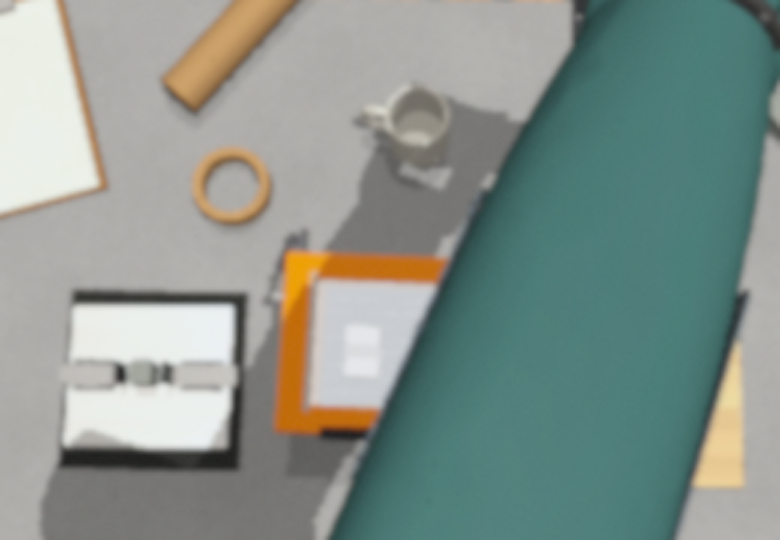

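View pics/s14c.png

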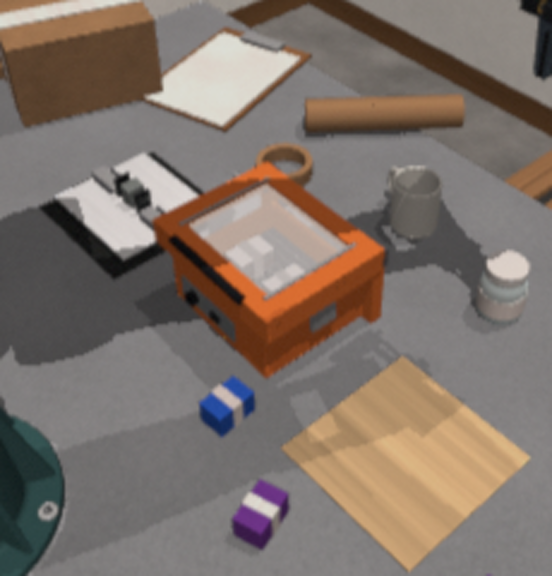

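All checks look good, so I'm handing in.

```bash
python3 -c "
from plant import robot
print(robot.close_job())"
```

```text
the job is handed in; nothing more can be done
None
```

The machine is loaded and shut, and the job was handed in at about 30 s of the 210 s allowed.

- **Cover:** I pressed both tabs fully in (opening 43 mm), lifted it straight out and laid it flat, right way up, on the mat. The final check put it about 3–5 mm off the mat's centre in y, which is near the calibration accuracy, so I left it.
- **Packs:** only two packs were on the board; the blue and purple look-alikes were left alone. Both now lie flat and apart on the rack, about 80 mm between centres.
- **Hood:** I pulled it forward from behind the grip bar until it sprang shut. Its top now reads level at about 134 mm, and both packs show through the window.
- **Tape, mug and jar:** the tape and mug stand upright and look undisturbed in the last pictures. The arm hid the jar from the top camera, so my before/after picture difference was no use there. The same comparison was also affected by shadows at the tape and mug. The side view shows the jar where it was before.

The tool was clear of everything at the end, and the largest outside force I read was about 6 N.

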